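# Snap the two spice jars back into the clip rack

### The arm

A 6-joint arm with a two-finger parallel gripper is mounted at the origin on a cart in front of the work surface, level with it; the furniture and walls round the work are solid. World frame = base frame: x ahead of the robot, y to its left, z up, the work surface at z = 0. Lengths are in m, angles in rad, forces in N, time in s.
With the tool pointing down it reaches from about 0.225 to 0.875 m from the base axis. Payload 3.4 kg.
Tool frame: the origin (TCP) lies at the very end of the fingers, on their centre line; the grasp point (between the pads) lies 19 mm behind it; x points along the fingers, z is the direction in which the jaws open and shut, and the axes are right-handed (so a half turn about x gives the same grasp; the last joint's range is limited). The gripper opens to 85 mm and grips with 20 to 120 N. Pads are 22 mm wide; open, the fingers measure 114 mm over their backs; the gripper's body (76 mm by 85 mm) begins 54 mm behind the grasp point. The pads swing forward as they close: fully open they stand 13 mm farther back than shut.
Start: joints at [1.198, 0.276, 1.505, -0, 1.361, -0.121], TCP at [0.143, 0.557, 0.231] pointing down, gripper open.
Joint ranges: [-2.89, 2.89], [-0.75, 2.08], [0.22, 2.7], [-1.18, 4.32], [0.11, 2.71], [-2.7, 2.7]. Speed limits (rad/s): [2.57, 2.57, 3.14, 3.14, 3.14, 3.14].

### API

Orientations are given as a unit quaternion [w, x, y, z].
In Python, from rig import manip, viewer, finder gives the robot as it stands.
- The arm moves only by the tool move_arm, never from a script. Its argument "rows" is a list of rows, each a list of 3 entries, a list of its own where there are three numbers: the shift along the tool's x, y, z in mm, then the turn about the tool's x in rad, then the finger opening in mm, from 0 to 85.4. A call has 1 to 8 rows; each row is the pose to reach, as a shift and turn from the pose measured when the call began, along the tool's axes at that moment; what a row does not reach only later rows make up. A row lasts 1/12 s, in which the tool goes at most 41.7 mm and 7.16 degrees, less where a joint would pass 70% of its speed; a pose out of reach is approached as far as the arm can. A call with a gripper value outside its range is refused whole. The fingers move at their own pace and stop on an object; "force" is the grip in N (left out, the last holds). Time passes only in rows, so rows that repeat a pose let the fingers close. It gives the time, the measured TCP pose, the force and the opening at its end, in the units of the state.
- manip.get_state(): the state, without advancing time (a new reading comes with each control period).
- viewer.get_image(name): name is "scene" or "side" or "wrist"; returns the picture (384x512x3 uint8, red, green, blue); there is no depth.
- viewer.get_calibration(name): a dict with "mtx" (3x3 intrinsics, pixels), "R" (3x3) and "t" (3): a world point X has camera coordinates R X + t. Camera axes: x right, y down, z forward; pixel columns grow to the right and rows downward; lengths in m; the calibration is good to about 2 mm. The wrist camera is an equidistant fisheye: a pixel r from the principal point sees the ray r / f radians off the axis. A picture is of the moment at which its call begins: read the wrist's pose just before it. get_calibration takes no time and is no camera call; for the wrist camera it gives the pose at the moment of the call.
- manip.sign_off(): hands the job in, once; it reports no verdict.
Trained networks look in the newest picture that a camera, given by its name, has taken for a name from the list of things; names that differ only in an ending like _2 or _b are one class to them, and where a whole thing is asked for, a point or a joint stands for the part that bears it (a point fixed in the world has none). Each returns a list of dicts, best first, with "score" (0 to 1); they miss things now and then, are a little off and sometimes report something else, mostly with a low value. They report only what shows in the picture. A call takes as long as a camera call. They do not tell look-alikes from the thing itself.
- finder.look_for(target, camera): "centre" ([column, row] in pixels, amid what is visible of it).
- finder.trace(target, camera): "mask" (384x512 bool, what is visible of it) and "centre" ([column, row] in pixels, amid what is visible of it).
The state is a dict: "clock": time; "qpos": joint angles; "qd": joint speeds; "effort": joint torques, N m; "position": TCP position; "ee_rot": TCP orientation; "contact_force": force on the tool from outside, world axes, zero at the start; "moment": the same for the moment, N m; "width": finger opening in m.
Only numpy, scipy, OpenCV 4.12 (cv2) and the standard library are available. Lean on these libraries where they do the work, as an engineer would, in place of code of your own. Each camera call takes 0.05 s, during which the arm holds its last target.

### The job

Cooking is done: put the two red-capped spice jars back into the spice rack on the glass board, one in each empty spring clip, whichever you like. Push each in from the front until it has snapped fully home against its back stop and stands upright on the rack's bottom board, then let go. Do not knock the jars over, and leave the lime and the peeler where they are.

Things in the scene. Friction and masses are not known exactly. Their poses are not given: they have to be found in the camera images.
- jar_a: One of two equal spice jars: round, 106 mm high, glass body 44 to 45 mm across, smooth round red screw cap 44.6 mm across from 85 mm up to the top, which is its best grip. 0.08 to 0.15 kg, stands upright on the worktop or on the flat range top beside it. Origin: centre of its underside; z along the jar, up.
- jar_b: The other spice jar, equal to jar_a.
- rack: Wooden two-tier spice rack, 250 mm wide, fixed on a glass board. Origin: under the middle clip's axis, at its feet; x from its front (robot side) to its back, y to its left, z up. Bottom board: 37 mm before to 37 behind the clip axes, top at 20 mm. Back panel from x = 29 mm, no sides. Clips at y = +90 (left), 0, -90 mm (right); the middle one holds a fixed shaker (44 mm wide, 90 high).
- roof_edge (a point): Middle of the lower front edge of the rack's top board (underside 197, top 208 mm above the rack's origin, a rail and things on it up to 235), 8 mm before the clip axes. It overhangs the clips: a hand straight above a jar strikes it; one leaning back some 30 degrees towards the robot, fingers pointing forward and down, passes under it.
- clip_left (a point): Seat of the rack's left, empty clip: on its axis, on the bottom board's top face; axes as rack. A jar that is home has the centre of its underside here. Rubber back stop 22 mm behind the axis. Pushing a jar in along the rack's +x takes 3 to 5 N (hold it firmly, or it pitches in the grip), then the leaves draw it against the stop.
- clip_right (a point): The same point of the rack's right, empty clip.
- leaf_left_l (a joint): Opening angle in rad of the left clip's left leaf, 0 at rest, sprung shut. Two thin steel leaves per clip, 40 to 58 mm above the bottom board; flared mouth 56 mm wide 27 mm before the axis, narrowest gap 31 mm, 14 mm before the axis; 30 mm to each side of the axis at rest, up to 42 when forced open. A grip on a jar 80 to 92 mm above its underside, fingertips 60 mm or more above it, clears them.
- leaf_right_r (a joint): The same for the right clip's right leaf.
- lime: Bystander: a lime, about 60 x 48 x 48 mm, loose on the worktop. Origin: centre of its underside at the start.
- peeler: Bystander: a vegetable peeler lying flat, 170 x 25 x 18 mm, loose on the worktop. Origin: centre of its underside, its length along x.
There are look-alikes about, which are no part of the job. What is shaped like the jar_b but blue is not meant.

How it is judged:
At the end, for the whole second after the job is handed in: One spice jar is in the rack's left clip and the other in its right clip, either way round: each within 6 mm of the clip's seat point sideways, its underside less than 6 mm above the bottom board, upright within 0.1 rad, at rest and released (((horizontal distance between jar_a and clip_left below 0.006 m and z of jar_a in the frame of clip_left below 0.006 m and horizontal distance between jar_b and clip_right below 0.006 m and z of jar_b in the frame of clip_right below 0.006 m) or (horizontal distance between jar_a and clip_right below 0.006 m and z of jar_a in the frame of clip_right below 0.006 m and horizontal distance between jar_b and clip_left below 0.006 m and z of jar_b in the frame of clip_left below 0.006 m)) and angle between each of jar_a, jar_b's own z axis and vertical below 0.1 rad and linear speed of each of jar_a, jar_b below 0.02 m/s); the robot touches nothing.
It fails at once if a spice jar is knocked over (leans more than 1.2 rad) (angle between any of jar_a, jar_b's own z axis and vertical above 1.2 rad).
It fails at once if the lime or the peeler is moved by more than 40 mm (distance of any of lime, peeler from where it was at the start of the episode above 0.04 m).
It also fails if it takes over 56 s, if anything falls off the work surface, if the arm or the gripper's body presses on something with over 40 N, if the wrist force passes 120 N, or if a joint passes its speed limit or range.

## Working session

There is one attempt and no reset: what is moved stays moved. The work goes in short steps, Python scripts to look and compute and a tool call to move; the robot and the scene stay as the last step left them, time stands still between calls to the robot, and variables do not carry over. Pictures are saved under pics/ and viewed, and the job is handed in when it is done.

Besides the shell and the picture viewer there is one more tool, called after "Call:" as name(argument=value, ...) on one line, values as JSON. move_arm: Moves the arm, as the interface text tells. Its arguments: {"type":"object","properties":{"rows":{"type":"array"},"force":{"type":"number"}},"required":["rows"]}

```bash
mkdir -p pics; ls; cat > h.py <<'E'
import numpy as np,cv2
from rig import manip,viewer,finder
def save(cam,fn):
    im=viewer.get_image(cam); cv2.imwrite('pics/'+fn,im[:,:,::-1]); return im
E
python3 - <<'E'
from h import *
for c in ['scene','side','wrist']:
    save(c,c+'0.png'); k=viewer.get_calibration(c); print(c,k)
print(manip.get_state())
E
```

```text
pics
scene {'mtx': array([[373.40045825,   0.        , 252.9537695 ],
       [  0.        , 373.40045825, 194.87516188],
       [  0.        ,   0.        ,   1.        ]]), 'R': array([[ 0.85624944, -0.5165485 , -0.00381229],
       [-0.37031133, -0.60866257, -0.70171176],
       [ 0.36014776,  0.60225204, -0.71245075]]), 't': array([-0.57255106,  0.18908675,  0.97333986])}
side {'mtx': array([[397.93522618,   0.        , 260.41758302],
       [  0.        , 397.93522618, 189.5957005 ],
       [  0.        ,   0.        ,   1.        ]]), 'R': array([[-0.99716432, -0.07316196, -0.01762535],
       [-0.02381625,  0.52896917, -0.84830678],
       [ 0.07138705, -0.84548148, -0.52921163]]), 't': array([0.53122111, 0.25915849, 0.91958372])}
wrist {'mtx': array([[297.31863964,   0.        , 259.47269169],
       [  0.        , 297.31863964, 188.52687539],
       [  0.        ,   0.        ,   1.        ]]), 'R': array([[ 0.24952596,  0.96836622, -0.00191206],
       [ 0.91643147, -0.23550468,  0.32355974],
       [ 0.31287403, -0.08248883, -0.94620581]]), 't': array([-0.57423304, -0.04267797,  0.38200475])}
{'clock': 0.15, 'qpos': array([ 1.19802436e+00,  2.76453535e-01,  1.50579829e+00, -1.65603413e-05,
        1.36069851e+00, -1.20996996e-01]), 'qd': array([ 0.00071883, -0.00312177, -0.00435079,  0.00128011, -0.00057225,
       -0.00154568]), 'effort': array([ 1.40048669e-03, -4.17139041e+01, -2.46034348e+01, -2.81407583e-04,
        7.57858768e-03,  5.70741236e-06]), 'position': array([0.14311881, 0.55652   , 0.23065381]), 'ee_rot': array([ 0.55841092, -0.43351765,  0.5592292 ,  0.43301546]), 'contact_force': array([ 0.801129  ,  0.10375215, -0.13699323]), 'moment': array([-0.03004461, -0.03766991,  0.00732292]), 'width': 0.08518949974574191}
```

View pics/scene0.png

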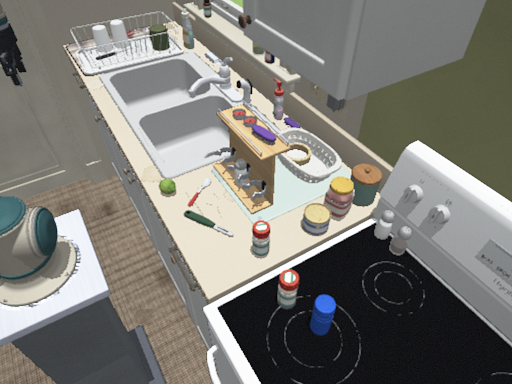

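View pics/side0.png

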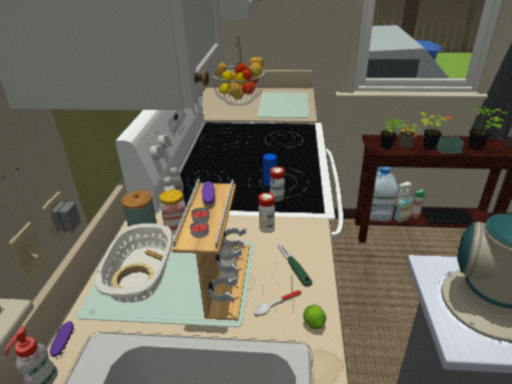

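View pics/wrist0.png

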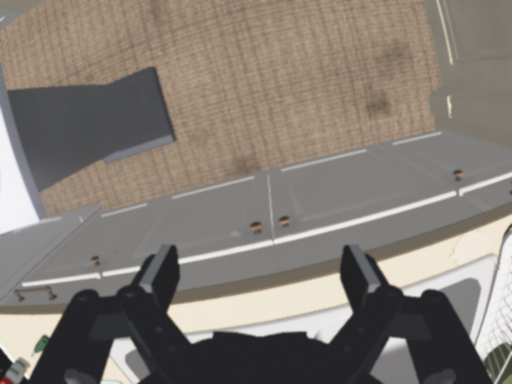

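```bash
cat >> h.py <<'E'
C={c:viewer.get_calibration(c) for c in ['scene','side']}
def ray(c,uv):
    k=C[c]; d=k['R'].T@np.linalg.solve(k['mtx'],np.array([uv[0],uv[1],1.])); o=-k['R'].T@k['t']; return o,d/np.linalg.norm(d)
def atz(c,uv,z):
    o,d=ray(c,uv); return o+d*(z-o[2])/d[2]
def tri(a,b):
    o1,d1=ray('scene',a);o2,d2=ray('side',b)
    A=np.stack([d1,-d2],1); s=np.linalg.lstsq(A,o2-o1,rcond=None)[0]
    p,q=o1+d1*s[0],o2+d2*s[1]; return (p+q)/2,np.linalg.norm(p-q)
def proj(c,X):
    k=C[c]; v=k['mtx']@(k['R']@np.asarray(X,float)+k['t']); return v[:2]/v[2]
E
python3 - <<'E'
from h import *
np.set_printoptions(precision=4,suppress=True)
for c in C: print(c,ray(c,(256,192))[0])
R={}
for c in ['scene','side']:
    im=viewer.get_image(c)
    cv2.imwrite(f'pics/{c}_rack.png',cv2.resize(im[80:320,140:400] if c=='scene' else im[130:340,90:340],None,fx=3,fy=3,interpolation=cv2.INTER_CUBIC)[:600*1,:800,::-1])
    for t in ['jar_a','rack','clip_left','clip_right','roof_edge','lime','peeler']:
        r=finder.look_for(t,c); print(c,t,[(np.round(x['centre'],1),round(x['score'],2)) for x in r[:5]])
E
```

```text
scene [ 0.2097 -0.7669  0.824 ]
side [0.4702 0.6793 0.7159]
scene jar_a [(array([319.1, 314.9]), 0.86), (array([264.5, 239.1]), 0.85), (array([287. , 290.4]), 0.79)]
scene rack [(array([245.6, 155.7]), 0.63)]
scene clip_left [(array([248.8, 156.9]), 0.82)]
scene clip_right [(array([249. , 159.4]), 0.95)]
scene roof_edge [(array([248. , 156.4]), 0.67)]
scene lime [(array([166.6, 187.1]), 0.73)]
scene peeler [(array([203.1, 220.7]), 0.89)]
side jar_a [(array([277.5, 182.8]), 0.78), (array([268. , 211.7]), 0.75), (array([265.2, 161.8]), 0.68)]
side rack [(array([211.6, 246.4]), 0.87), (array([275.9, 184.3]), 0.64)]
side clip_left [(array([213.8, 248.7]), 0.61)]
side clip_right []
side roof_edge [(array([213.2, 247.2]), 0.75)]
side lime [(array([314.1, 317.8]), 0.89)]
side peeler [(array([293.6, 269.4]), 0.55)]
```

```bash
python3 - <<'E'
from h import *
a=cv2.imread('pics/scene0.png'); b=cv2.imread('pics/side0.png')
cv2.imwrite('pics/s1.png',cv2.resize(a[95:245,190:350],None,fx=4,fy=4,interpolation=cv2.INTER_CUBIC))
cv2.imwrite('pics/s2.png',cv2.resize(b[175:325,165:325],None,fx=4,fy=4,interpolation=cv2.INTER_CUBIC))
E
```

```text
(no output)
```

View pics/s1.png

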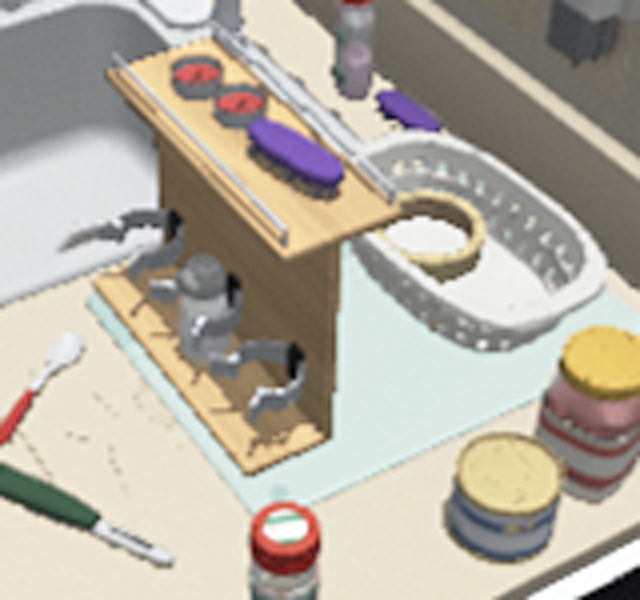

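View pics/s2.png

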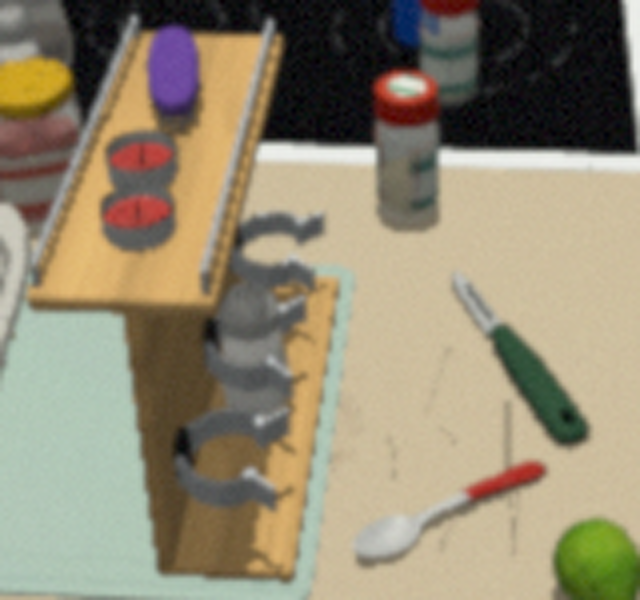

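```bash
python3 - <<'E'
from h import *
a=cv2.imread('pics/scene0.png'); b=cv2.imread('pics/side0.png')
def crop(im,x,y,w,h,s,fn):
    o=cv2.resize(im[y:y+h,x:x+w],None,fx=s,fy=s,interpolation=cv2.INTER_CUBIC)
    for i in range(0,w,10): cv2.putText(o,str(x+i),(i*s,10),0,.35,(0,0,255),1); cv2.line(o,(i*s,12),(i*s,18),(0,0,255),1)
    for i in range(0,h,10): cv2.putText(o,str(y+i),(0,i*s+4),0,.35,(0,0,255),1)
    cv2.imwrite('pics/'+fn,o)
crop(a,208,100,90,60,8,'c1.png'); crop(a,208,150,90,66,8,'c2.png')
crop(b,165,178,90,75,8,'c3.png'); crop(b,190,240,70,85,7,'c4.png')
E
```

```text
(no output)
```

View pics/c1.png

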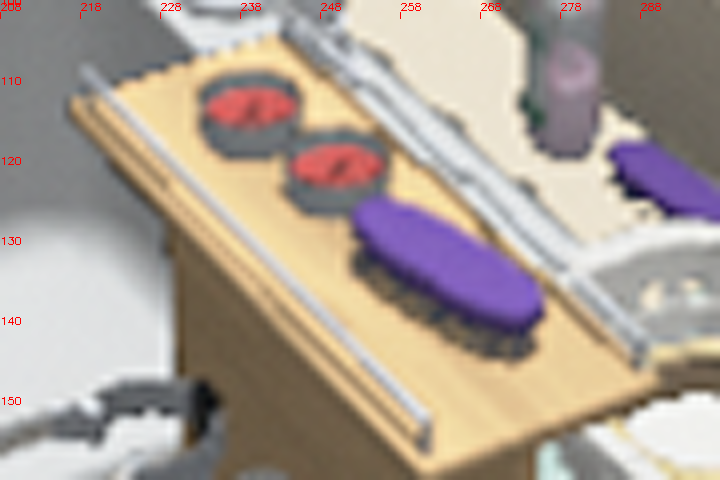

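View pics/c2.png

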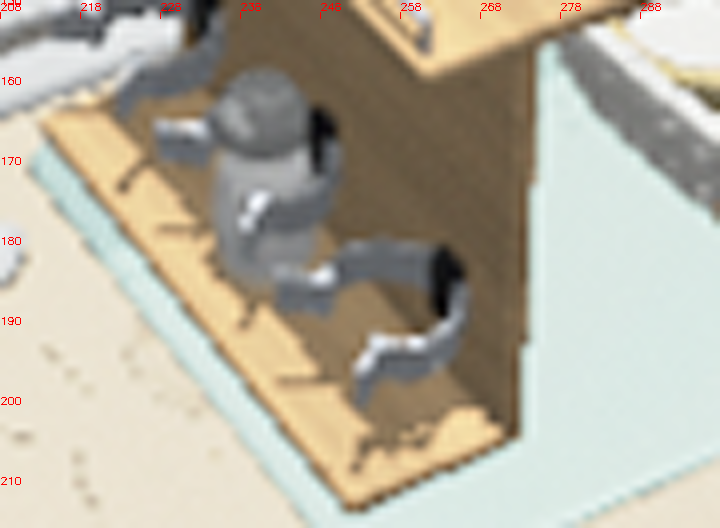

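View pics/c3.png

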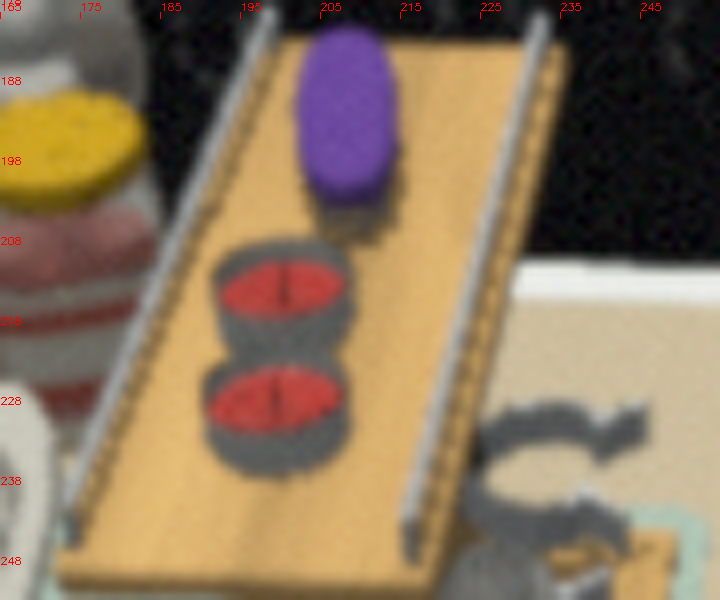

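View pics/c4.png

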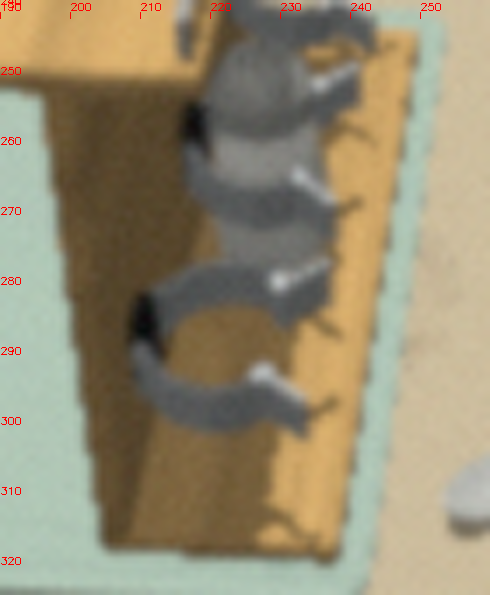

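```bash
python3 - <<'E'
from h import *
from scipy.optimize import least_squares
np.set_printoptions(precision=4,suppress=True)
P={'tfl':((-8,125,208),(216.2,112.4),(218.9,250.2)),'tfr':((-8,-125,208),(261,157.6),(235.4,183.1)),
'bfl':((-37,125,20),(212.7,164.7),(237.8,318.3)),'bfr':((-37,-125,20),(251.2,212.),(249.2,244.1)),
'tbr':(None,(289.7,147),(199.5,182.5)),'tbl':(None,(242.5,103.9),(171.6,250))}
for n,(m,a,b) in P.items(): print(n,*tri(a,b))
def T(p,m): c,s=np.cos(p[3]),np.sin(p[3]); m=np.array(m)/1000; return np.array([p[0]+c*m[0]-s*m[1],p[1]+s*m[0]+c*m[1],p[2]+m[2]])
def f(p): return np.concatenate([np.r_[proj('scene',T(p,m))-a,proj('side',T(p,m))-b] for m,a,b in P.values() if m])
for loss in ['linear','soft_l1']:
    r=least_squares(f,[.55,0,0,0],loss=loss); print(r.x,np.round(r.fun.reshape(-1,4),1))
p=r.x
for y in (90,-90): print('clip',T(p,(0,y,20)))
# jar cap tops and bottoms
E
python3 - <<'E'
from h import *
a=cv2.imread('pics/scene0.png'); b=cv2.imread('pics/side0.png')
def crop(im,x,y,w,h,s,fn):
    o=cv2.resize(im[y:y+h,x:x+w],None,fx=s,fy=s,interpolation=cv2.INTER_CUBIC)
    for i in range(0,w,10): cv2.putText(o,str(x+i),(i*s,10),0,.35,(0,0,255),1); cv2.line(o,(i*s,12),(i*s,18),(0,0,255),1)
    for i in range(0,h,10): cv2.putText(o,str(y+i),(0,i*s+4),0,.35,(0,0,255),1)
    return o
cv2.imwrite('pics/j1.png',crop(a,245,215,60,100,6,''))
cv2.imwrite('pics/j2.png',crop(b,245,145,60,95,6,''))
E
```

```text
tfl [0.6023 0.0981 0.2121] 0.00046377788821210935
tfr [ 0.6024 -0.1493  0.2149] 0.0022378277628751298
bfl [0.5744 0.0992 0.0213] 2.513545147237662e-05
bfr [ 0.5737 -0.1475  0.0244] 0.000463497354043731
tbr [ 0.6913 -0.1501  0.2135] 0.0009369384560828605
tbl [0.694  0.1008 0.2102] 0.0013621230926831758
[ 0.6105 -0.0246  0.0047 -0.0001] [[-0.4 -0.5 -0.5  0.5]
 [-0.2  1.  -0.4  0.5]
 [-0.5 -0.9  0.2 -0.6]
 [ 0.3  0.4  0.  -0.6]]
[ 0.6105 -0.0247  0.0046 -0.0007] [[-0.3 -0.5 -0.5  0.5]
 [-0.2  1.  -0.4  0.5]
 [-0.4 -0.9  0.2 -0.6]
 [ 0.3  0.5  0.1 -0.6]]
clip [0.6106 0.0653 0.0246]
clip [ 0.6105 -0.1147  0.0246]
```

View pics/j1.png

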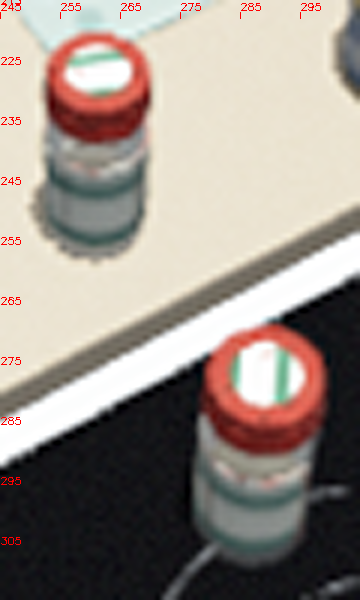

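View pics/j2.png

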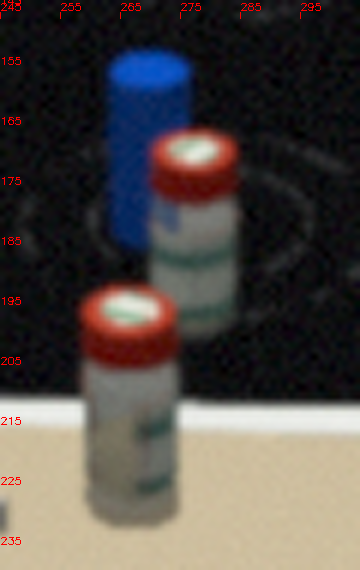

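```bash
cat > jar.py <<'E'
from h import *
from scipy.optimize import least_squares
np.set_printoptions(precision=4,suppress=True)
th=np.linspace(0,2*np.pi,73)
def capbox(c,p):
    pts=[(p[0]+.0223*np.cos(t),p[1]+.0223*np.sin(t),p[2]+h) for t in th for h in(.085,.106)]
    q=np.array([proj(c,x) for x in pts]); return np.r_[q.min(0),q.max(0)]
def redboxes(c,im):
    a=im.astype(float); s=(a[...,0]>90)&(a[...,0]>1.8*a[...,1])&(a[...,0]>1.8*a[...,2])
    n,l,st,ce=cv2.connectedComponentsWithStats(s.astype(np.uint8))
    return [st[i] for i in range(1,n) if st[i][4]>40]
def fit(bs,bd,p0):
    f=lambda p:np.r_[capbox('scene',p)-bs,capbox('side',p)-bd]
    r=least_squares(f,p0); return r.x,r.fun
E
python3 - <<'E'
from jar import *
I={c:cv2.imread(f'pics/{c}0.png')[:,:,::-1] for c in C}
for c in C:
    for s in redboxes(c,I[c]): print(c,s)
E
```

```text
scene [275  79   8  17  74]
scene [188 193  11  13  41]
scene [253 221  17  18 152]
scene [279 269  20  22 228]
side [235  63  17  16 153]
side [242  80  15  14 126]
side [271 167  14  10  58]
side [258 192  16  12  74]
side [193 211  15   7  75]
side [191 224  17   8  96]
side [282 291  19   9  71]
side [  5 326  32  31 452]
```

```bash
python3 - <<'E'
from jar import *
for n,s,d in [('near',(252.2,219.8,269.5,238.2),(257.8,191.7,274.5,205.7)),('far',(278.3,268.2,299,290),(269.2,165.8,284.5,178.3))]:
    print(n,*fit(np.array(s),np.array(d),[.5,-.3,0]))
for uv,z in [((322,315),.05)]: print('blue',atz('scene',uv,z))
for t,s,d in [('lime',(166.6,187.1),(314.1,317.8)),('peelerc',(203.1,220.7),(293.6,269.4))]: print(t,*tri(s,d))
print('blue top',*tri((323,301),(269,157)))
for uv in [(186,213),(232,235)]: print('peeler ends',atz('scene',uv,.01))
print('jars yellow',atz('scene',(318,213),.05),'tin')
E
```

```text
near [ 0.5334 -0.264  -0.0001] [-0.1176 -0.4509  0.4685  0.2437  0.6691 -0.3012 -0.2569  0.4941]
far [ 0.5095 -0.419   0.0001] [ 0.0994 -0.3295 -0.0372  0.2744  0.6176 -0.0785 -0.5225  0.1326]
blue [ 0.5389 -0.5106  0.05  ]
lime [0.4076 0.0841 0.0162] 0.0021624775216930016
peelerc [ 0.4511 -0.0837 -0.002 ] 0.0044224620465768685
blue top [ 0.5385 -0.5046  0.1038] 0.001523984271445759
peeler ends [ 0.4156 -0.0408  0.01  ]
peeler ends [ 0.4911 -0.1821  0.01  ]
jars yellow [ 0.7187 -0.2668  0.05  ] tin
```

```bash
python3 - <<'E'
from h import *
np.set_printoptions(precision=3,suppress=True)
print(manip.get_state()['clock'])
for s,d in [((343,90),(188,107)),((250,50),(188,107)),((343,85),(217,12)),((245,55),(188,107)),((343,88),(205,45))]: print(tri(s,d))
# project candidate lower-front edge
for x in(.5,.6,.7):
  for z in(.4,.5,.6,.7):
    print(x,z,[ (proj('scene',(x,y,z)).round(),proj('side',(x,y,z)).round()) for y in (-.2,-.4,-.8)])
E
```

```text
0.95
(array([ 0.736, -0.241,  0.391]), np.float64(0.044088194025764714))
(array([ 0.655, -0.027,  0.445]), np.float64(0.023576781919097792))
(array([ 0.637, -0.371,  0.544]), np.float64(0.06555666472260793))
(array([ 0.649, -0.025,  0.44 ]), np.float64(0.039656487678239975))
(array([ 0.675, -0.326,  0.49 ]), np.float64(0.03166990125731442))
0.5 0.4 [(array([232., 117.]), array([278., 103.])), (array([289., 175.]), array([281.,  78.])), (array([511., 398.]), array([284.,  45.]))]
0.5 0.5 [(array([229.,  71.]), array([278.,  59.])), (array([293., 125.]), array([281.,  39.])), (array([569., 361.]), array([284.,  15.]))]
0.5 0.6 [(array([226.,  13.]), array([279.,   8.])), (array([299.,  61.]), array([281.,  -3.])), (array([661., 302.]), array([285., -18.]))]
0.5 0.7 [(array([222., -61.]), array([279., -49.])), (array([307., -25.]), array([282., -51.])), (array([828., 194.]), array([285., -53.]))]
0.6 0.4 [(array([273., 103.]), array([235., 103.])), (array([335., 155.]), array([244.,  78.])), (array([565., 348.]), array([256.,  45.]))]
0.6 0.5 [(array([275.,  58.]), array([232.,  59.])),
[... 234 characters left out ...]
0.7 [(array([280., -69.]), array([227., -48.])), (array([373., -38.]), array([239., -50.])), (array([882., 128.]), array([254., -53.]))]
0.7 0.4 [(array([312.,  91.]), array([192., 103.])), (array([377., 138.]), array([208.,  78.])), (array([610., 306.]), array([228.,  45.]))]
0.7 0.5 [(array([317.,  46.]), array([187.,  59.])), (array([391.,  89.]), array([205.,  40.])), (array([675., 258.]), array([227.,  15.]))]
0.7 0.6 [(array([323.,  -9.]), array([182.,   9.])), (array([408.,  29.]), array([201.,  -3.])), (array([770., 190.]), array([225., -17.]))]
0.7 0.7 [(array([331., -76.]), array([175., -47.])), (array([430., -49.]), array([197., -49.])), (array([920.,  81.]), array([223., -52.]))]
```

```bash
python3 - <<'E'
import cv2
a=cv2.imread('pics/scene0.png');b=cv2.imread('pics/side0.png')
cv2.imwrite('pics/cab1.png',cv2.resize(a[0:120,220:512],None,fx=2.5,fy=2.5)); cv2.imwrite('pics/cab2.png',cv2.resize(b[0:130,0:300],None,fx=2.5,fy=2.5))
E
```

```text
(no output)
```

View pics/cab1.png

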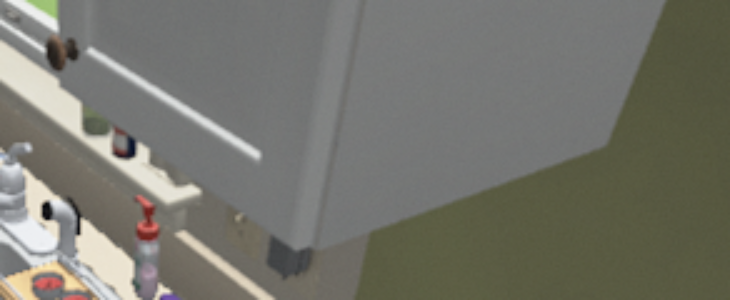

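View pics/cab2.png

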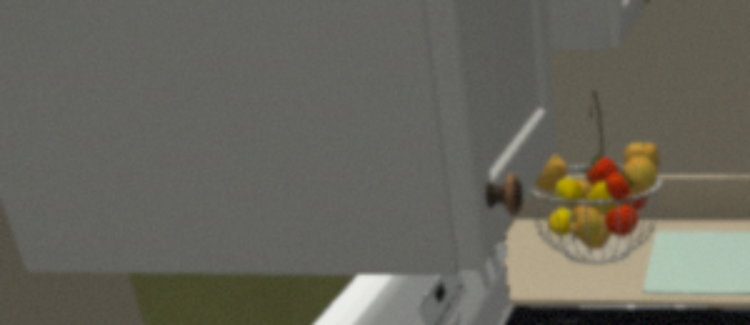

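Call:
move_arm(rows=[[[-220,-388,-475],-0.25,85],[[-220,-388,-475],-0.25,85],[[-220,-388,-475],-0.25,85],[[-220,-388,-475],-0.25,85],[[-220,-388,-475],-0.25,85],[[-220,-388,-475],-0.25,85],[[-220,-388,-475],-0.25,85],[[-220,-388,-475],-0.25,85]])

```text
clock: 1.62
position: [0.275, 0.2703, 0.3448]
ee_rot: [0.501, -0.5, 0.5, 0.5]
contact_force: [1.2, -0.5, -0.1]
width: 0.0849
```

Call:
move_arm(rows=[[[-105,-125,-270],0,85],[[-105,-125,-270],0,85],[[-105,-125,-270],0,85],[[-105,-125,-270],0,85],[[-105,-125,-270],0,85],[[-105,-125,-270],0,85],[[-105,-125,-270],0,85],[[-105,-125,-270],0,85]])

```text
clock: 2.28
position: [0.401, -0.0033, 0.451]
ee_rot: [0.502, -0.5, 0.501, 0.498]
contact_force: [0.9, 0.6, -0.4]
width: 0.0851
```

```bash
python3 - <<'E'
from h import *
np.set_printoptions(precision=4,suppress=True)
s=manip.get_state(); print(s['clock'],s['qpos'],s['position'],s['ee_rot'])
E
```

```text
2.2833 [-0.1816 -0.0458  1.3571 -0.0007  1.8266 -1.7483] [ 0.401  -0.0033  0.451 ] [ 0.5016 -0.5002  0.5005  0.4977]
```

Call:
move_arm(rows=[[[-400,0,0],0,85],[[-400,0,0],0,85],[[-400,0,0],0,85],[[-400,0,0],0,85],[[-400,0,0],0,85],[[-400,0,0],0,85],[[-400,0,0],0,85],[[-400,0,0],0,85]])

```text
clock: 2.95
position: [0.379, -0.0024, 0.7394]
ee_rot: [0.499, -0.493, 0.503, 0.505]
contact_force: [-35.0, 0.6, 5.0]
width: 0.0851
```

```bash
cat > st.py <<'E'
from h import *
from scipy.spatial.transform import Rotation as Ro
np.set_printoptions(precision=4,suppress=True)
s=manip.get_state(); R=Ro.from_quat(s['ee_rot'],scalar_first=True).as_matrix()
print(s['clock'],'q',s['qpos'],'p',s['position'],'w',s['width'],'F',s['contact_force']); print(R)
E
python3 st.py
```

```text
2.95 q [-0.1939  0.2273  0.22    0.0083  2.7112 -1.7535] p [ 0.379  -0.0024  0.7394] w 0.0851124009059826 F [-35.0423   0.6254   4.9629]
[[-0.0158 -0.9999  0.0037]
 [ 0.0066  0.0036  1.    ]
 [-0.9999  0.0158  0.0066]]
```

```bash
python3 - <<'E'
import numpy as np
from scipy.optimize import least_squares
D=[(.2765,1.5058,np.sqrt(.1431**2+.5565**2),.2307),(-.0458,1.3571,.401,.451),(.2273,.22,.379,.7394)]
def f(p):
    o=[]
    for a,b,r,z in D:
        rr=np.sqrt(r*r-p[5]**2)
        o+=[p[0]+p[2]*np.sin(a)+p[3]*np.sin(a+b+p[4])-rr, p[1]+p[2]*np.cos(a)+p[3]*np.cos(a+b+p[4])-z]
    return o
for off in (.07,):
  r=least_squares(lambda q:f(np.r_[q[:5],off]),[0,.1,.4,.4,0]); print(r.x,r.fun)
  r=least_squares(lambda q:f(np.r_[0,q[0],q[1],q[2],q[3],off]),[.1,.4,.4,0]); print(r.x,r.fun)
  p=np.r_[0,r.x]
  for q2 in (.3,.5,.7,.9,1.1,1.3,1.5): print(q2, p[0]+p[2]*np.sin(q2)+p[3]*np.sin(q2+.22+p[4]), p[1]+p[2]*np.cos(q2)+p[3]*np.cos(q2+.22+p[4]),'q5',np.pi-q2-.22)
E
```

```text
[-4.61019938e-04 -2.19796955e-01  6.17566182e-01  4.27073293e-01
  1.32077770e-01] [-8.31314667e-05 -2.52409609e-04  3.24384428e-05  3.91558925e-04
  5.06907859e-05 -1.39152951e-04]
[-0.21900114  0.61675473  0.42678353  0.13191149] [-9.25598894e-05 -7.27952618e-05  2.34169183e-04  4.10339657e-04
  1.10815150e-04 -3.37547892e-04]
0.3 0.4411960394008463 0.7094682814129181 q5 2.621592653589793
0.5 0.6168598915433179 0.6033085865335694 q5 2.421592653589793
0.7 0.7679314864239117 0.4643659977184682 q5 2.2215926535897927
0.9 0.8883880762887244 0.29817971752497885 q5 2.021592653589793
1.1 0.9734274370225964 0.1113750685132828 q5 1.821592653589793
1.3 1.0196593176702888 -0.08860063745668265 q5 1.621592653589793
1.5 1.025240599043515 -0.2937750000477272 q5 1.4215926535897931
```

Call:
move_arm(rows=[[[50,0,0],0,85],[[60,0,0],0,85],[[60,-40,0],0,85],[[60,-80,0],0,85],[[60,-120,0],0,85],[[60,-160,0],0,85],[[60,-180,0],0,85],[[60,-180,0],0,85]])

```text
clock: 3.62
position: [0.5511, -0.0031, 0.6516]
ee_rot: [0.5, -0.494, 0.502, 0.504]
contact_force: [1.1, 0.3, -0.4]
width: 0.0851
```

```bash
python3 st.py
```

```text
3.6167 q [-0.1359  0.4121  0.2259  0.0103  2.5177 -1.6948] p [ 0.5511 -0.0031  0.6516] w 0.08511569938103597 F [ 1.0981  0.3111 -0.4228]
[[-0.0133 -0.9999  0.0036]
 [ 0.0079  0.0035  1.    ]
 [-0.9999  0.0133  0.0079]]
```

Call:
move_arm(rows=[[[0,40,0],0,85],[[0,80,0],0,85],[[0,120,0],0,85],[[0,160,0],0,85],[[0,190,0],0,85],[[-20,210,0],0,85],[[-30,230,0],0,85],[[-30,250,0],0,85]])

```text
clock: 4.28
position: [0.2975, -0.0018, 0.6883]
ee_rot: [0.501, -0.496, 0.501, 0.502]
contact_force: [0.0, 0.2, -0.9]
width: 0.0853
```

```bash
python3 st.py
```

```text
4.2833 q [-0.2468 -0.0367  0.7254  0.0069  2.4591 -1.8087] p [ 0.2975 -0.0018  0.6883] w 0.08527433151006922 F [ 0.0383  0.1507 -0.8789]
[[-0.005  -1.      0.0037]
 [ 0.0057  0.0036  1.    ]
 [-1.      0.005   0.0057]]
```

```bash
python3 - <<'E'
import numpy as np
from scipy.optimize import fsolve
f=lambda q,r,z:[.61675*np.sin(q[0])+.42678*np.sin(q[0]+q[1]+.1319)-r,-.219+.61675*np.cos(q[0])+.42678*np.cos(q[0]+q[1]+.1319)-z]
for x in(.1,.15,.2,.25,.3):
  for z in(.65,.7,.75,.78):
    r=np.sqrt(x*x-.0049); q,_,ok,_=fsolve(f,[-.1,.6],args=(r,z),full_output=1); print(x,z,q,'q5',np.pi-q.sum(),ok==1)
E
```

```text
0.1 0.65 [-0.38883231  1.05382972] q5 2.476595243606855 True
0.1 0.7 [-0.32097578  0.86197875] q5 2.60058968604124 True
0.1 0.75 [-0.23389232  0.62820593] q5 2.7472790370334437 True
0.1 0.78 [-0.16403362  0.44727584] q5 2.858350431096921 True
0.15 0.65 [-0.30978544  1.02807159] q5 2.423306501253557 True
0.15 0.7 [-0.24417308  0.83337874] q5 2.5523869846875757 True
0.15 0.75 [-0.15749862  0.59308747] q5 2.7060038058165414 True
0.15 0.78 [-0.08531499  0.40233436] q5 2.824573281855961 True
0.2 0.65 [-0.23529463  0.99151268] q5 2.3853746047593596 True
0.2 0.7 [-0.17059019  0.79235387] q5 2.5198289802900513 True
0.2 0.75 [-0.08204945  0.54142859] q5 2.6822135206272573 True
0.2 0.78 [-0.00396553  0.33292212] q5 2.8126360702095345 True
0.25 0.65 [-0.16011946  0.94353607] q5 2.358176044035667 True
0.25 0.7 [-0.09498291  0.73764955] q5 2.4989260133163027 True
0.25 0.75 [-0.00155271  0.46959457] q5 2.6735507930285642 True
0.25 0.78 [0.08974794 0.22597929] q5 2.825865418277066 True
0.3 0.65 [-0.08275178  0.88313878] q5 2.3412056557691954 True
0.3 0.7 [-0.01542768  0.66712036] q5 2.489899969983344 True
0.3 0.75 [0.08815514 0.36987719] q5 2.683560330376405 True
0.3 0.78 [0.22308854 0.01736839] q5 2.901135723514866 True
```

Call:
move_arm(rows=[[[-25,30,0],0,85],[[-50,60,0],0,85],[[-60,90,0],0,85],[[-75,90,0],0,85],[[-85,90,0],0,85],[[-95,90,0],0,85],[[-100,90,0],0,85],[[-100,90,0],0,85]])

```text
clock: 4.95
position: [0.2097, -0.0019, 0.7606]
ee_rot: [0.503, -0.502, 0.498, 0.497]
contact_force: [0.8, -0.0, 0.2]
width: 0.0853
```

```bash
python3 st.py
```

```text
4.95 q [-0.3522 -0.0531  0.4747  0.0078  2.7106 -1.9127] p [ 0.2097 -0.0019  0.7606] w 0.08530463325804641 F [ 0.8114 -0.0373  0.2305]
[[ 0.0099 -0.9999  0.0032]
 [-0.0002  0.0032  1.    ]
 [-1.     -0.0099 -0.0002]]
```

Call:
move_arm(rows=[[[-40,0,0],0,85],[[-80,0,0],0,85],[[-120,0,0],0,85],[[-160,0,0],0,85],[[-200,0,0],0,85],[[-240,0,0],0,85]])

```text
clock: 5.45
position: [0.2168, -0.002, 0.7669]
ee_rot: [-0.507, 0.51, -0.494, -0.488]
contact_force: [0.3, -0.1, 0.1]
width: 0.0852
```

```bash
python3 st.py
```

```text
5.45 q [-0.3399 -0.0413  0.4374  0.0064  2.71   -1.9017] p [ 0.2168 -0.002   0.7669] w 0.08518616865541558 F [ 0.2688 -0.0834  0.076 ]
[[ 0.0344 -0.9994  0.0032]
 [-0.0093  0.0029  1.    ]
 [-0.9994 -0.0344 -0.0092]]
```

Call:
move_arm(rows=[[[-200,0,0],0,85],[[-200,0,0],0,85]])

```text
clock: 5.62
position: [0.2174, -0.0012, 0.7736]
ee_rot: [-0.511, 0.519, -0.49, -0.479]
contact_force: [-0.8, 0.0, 0.5]
width: 0.0848
```

```bash
python3 st.py
```

```text
5.6167 q [-0.3337 -0.0397  0.4066  0.0047  2.7106 -1.897 ] p [ 0.2174 -0.0012  0.7736] w 0.08478392900790573 F [-0.7971  0.0251  0.4852]
[[ 0.061  -0.9981  0.0037]
 [-0.0191  0.0026  0.9998]
 [-0.998  -0.0611 -0.0189]]
```

Call:
move_arm(rows=[[[-150,150,0],0,85],[[-150,150,0],0,85],[[-150,150,0],0,85]])

```text
clock: 5.87
position: [0.1467, 0.0029, 0.7715]
ee_rot: [-0.512, 0.528, -0.488, -0.47]
contact_force: [-1.1, -0.4, -0.3]
width: 0.0852
```

```bash
python3 st.py
```

```text
5.8667 q [-0.4972 -0.164   0.5056  0.0203  2.711  -2.0468] p [0.1467 0.0029 0.7715] w 0.08521302429580649 F [-1.0824 -0.4347 -0.3081]
[[ 0.0821 -0.9966  0.0039]
 [-0.0349  0.001   0.9994]
 [-0.996  -0.0822 -0.0347]]
```

Call:
move_arm(rows=[[[-60,-30,40],0,85],[[-120,-60,80],0,85],[[-200,-70,110],0,85]])

```text
clock: 6.12
position: [0.1781, 0.0464, 0.7827]
ee_rot: [-0.519, 0.533, -0.485, -0.459]
contact_force: [0.7, -1.5, 0.4]
width: 0.085
```

```bash
python3 st.py
```

```text
6.1167 q [-0.0613 -0.0877  0.408  -0.0802  2.7097 -1.6954] p [0.1781 0.0464 0.7827] w 0.08504402585924695 F [ 0.675  -1.5318  0.4174]
[[ 0.1078 -0.9941  0.0135]
 [-0.0402  0.0092  0.9991]
 [-0.9934 -0.1082 -0.039 ]]
```

Call:
move_arm(rows=[[[-300,0,0],0,85],[[-300,0,0],0,85]])

```text
clock: 6.28
position: [0.1765, 0.0504, 0.7894]
ee_rot: [-0.524, 0.542, -0.477, -0.452]
contact_force: [-1.0, -0.6, -0.8]
width: 0.085
```

```bash
python3 st.py
```

```text
6.2833 q [-0.0231 -0.085   0.3766 -0.0983  2.7108 -1.6792] p [0.1765 0.0504 0.7894] w 0.08504976270244309 F [-0.9506 -0.5945 -0.8201]
[[ 0.1359 -0.9907  0.0099]
 [-0.0442  0.0039  0.999 ]
 [-0.9897 -0.1362 -0.0432]]
```

Call:
move_arm(rows=[[[-300,0,150],0,85]])

```text
clock: 6.37
position: [0.1764, 0.0661, 0.7932]
ee_rot: [-0.53, 0.544, -0.476, -0.443]
contact_force: [1.1, 0.8, 0.1]
width: 0.0851
```

Call:
move_arm(rows=[[[-300,0,150],0,85]])

```text
clock: 6.45
position: [0.1729, 0.0849, 0.7972]
ee_rot: [-0.537, 0.546, -0.472, -0.436]
contact_force: [-0.5, -0.8, 0.2]
width: 0.0844
```

Call:
move_arm(rows=[[[-300,0,100],0,85]])

```text
clock: 6.53
position: [0.1692, 0.099, 0.8016]
ee_rot: [-0.543, 0.55, -0.466, -0.43]
contact_force: [-0.2, -0.1, -0.0]
width: 0.0852
```

```bash
python3 st.py
```

```text
6.5333 q [ 0.3925 -0.0452  0.2967 -0.2835  2.7101 -1.4169] p [0.1692 0.099  0.8016] w 0.0851809616493067 F [-0.2443 -0.1095 -0.0478]
[[ 0.1952 -0.9802  0.0338]
 [-0.0458  0.0253  0.9986]
 [-0.9797 -0.1965 -0.04  ]]
```

Call:
move_arm(rows=[[[-200,200,0],0,85]])

```text
clock: 6.62
position: [0.1433, 0.1029, 0.8005]
ee_rot: [-0.545, 0.552, -0.464, -0.426]
contact_force: [0.4, 1.2, -0.3]
width: 0.085
```

Call:
move_arm(rows=[[[-250,150,0],0,85]])

```text
clock: 6.7
position: [0.1155, 0.101, 0.8021]
ee_rot: [-0.551, 0.555, -0.459, -0.422]
contact_force: [-0.7, 0.3, 0.7]
width: 0.085
```

Call:
move_arm(rows=[[[-250,150,0],0,85]])

```text
clock: 6.78
position: [0.0968, 0.1005, 0.8027]
ee_rot: [0.557, -0.556, 0.452, 0.42]
contact_force: [-0.9, -0.6, -0.3]
width: 0.085
```

```bash
python3 st.py
```

```text
6.7833 q [ 0.8297 -0.112   0.3569 -0.5004  2.711  -1.1822] p [0.0968 0.1005 0.8027] w 0.08499502006789238 F [-0.8596 -0.5693 -0.2927]
[[ 0.2389 -0.9703  0.0374]
 [-0.0356  0.0297  0.9989]
 [-0.9704 -0.24   -0.0274]]
```

Call:
move_arm(rows=[[[-150,0,-150],0,85]])

```text
clock: 6.87
position: [0.0896, 0.0889, 0.8058]
ee_rot: [-0.544, 0.573, -0.428, -0.438]
contact_force: [0.6, -2.2, 0.6]
width: 0.0855
```

Call:
move_arm(rows=[[[-250,0,-150],0,85]])

```text
clock: 6.95
position: [0.0904, 0.0757, 0.8092]
ee_rot: [-0.545, 0.577, -0.422, -0.438]
contact_force: [1.6, -0.5, -0.2]
width: 0.085
```

Call:
move_arm(rows=[[[-300,0,0],0,85]])

```text
clock: 7.03
position: [0.0916, 0.0713, 0.8151]
ee_rot: [-0.557, 0.576, -0.421, -0.425]
contact_force: [0.4, 1.0, -0.5]
width: 0.0847
```

```bash
python3 st.py
```

```text
7.0333 q [ 0.5915 -0.154   0.3189 -0.4131  2.7092 -1.402 ] p [0.0916 0.0713 0.8151] w 0.08469564027639481 F [ 0.3791  0.9896 -0.5269]
[[ 0.2843 -0.9585 -0.0213]
 [-0.0116 -0.0257  0.9996]
 [-0.9587 -0.284  -0.0185]]
```

Call:
move_arm(rows=[[[-300,-60,-40],0,85]])

```text
clock: 7.12
position: [0.0923, 0.0671, 0.8221]
ee_rot: [-0.566, 0.578, -0.416, -0.415]
contact_force: [-0.4, 0.1, -0.0]
width: 0.0851
```

Call:
move_arm(rows=[[[-300,-60,-40],0,85]])

```text
clock: 7.2
position: [0.0941, 0.0633, 0.8289]
ee_rot: [-0.574, 0.581, -0.41, -0.406]
contact_force: [0.8, 0.2, -0.5]
width: 0.0849
```

Call:
move_arm(rows=[[[-300,-60,0],0,85]])

```text
clock: 7.28
position: [0.0935, 0.0617, 0.8336]
ee_rot: [-0.581, 0.582, -0.406, -0.399]
contact_force: [0.0, -0.2, -0.3]
width: 0.0848
```

Call:
move_arm(rows=[[[-300,0,0],0,85]])

```text
clock: 7.37
position: [0.0898, 0.0615, 0.8345]
ee_rot: [0.584, -0.582, 0.404, 0.396]
contact_force: [0.5, 0.7, -0.5]
width: 0.0852
```

```bash
python3 st.py
```

```text
7.3667 q [ 0.9929 -0.1157  0.221  -0.8165  2.7103 -1.368 ] p [0.0898 0.0615 0.8345] w 0.08519075358820564 F [ 0.4571  0.6893 -0.4728]
[[ 0.3585 -0.9335  0.0106]
 [-0.008   0.0083  0.9999]
 [-0.9335 -0.3586 -0.0045]]
```

Call:
move_arm(rows=[[[-150,150,-200],0,85]])

```text
clock: 7.45
position: [0.0803, 0.0542, 0.8331]
ee_rot: [-0.569, 0.595, -0.385, -0.416]
contact_force: [0.2, -0.5, 0.5]
width: 0.0849
```

Call:
move_arm(rows=[[[-150,150,-200],0,85]])

```text
clock: 7.53
position: [0.0628, 0.0254, 0.8296]
ee_rot: [-0.568, 0.601, -0.383, -0.413]
contact_force: [1.1, 2.3, -0.7]
width: 0.0848
```

```bash
python3 st.py
```

```text
7.5333 q [ 0.9075 -0.1955  0.2817 -0.7386  2.7074 -1.4527] p [0.0628 0.0254 0.8296] w 0.08475381619647365 F [ 1.1275  2.3234 -0.6858]
[[ 0.3658 -0.9287 -0.0607]
 [ 0.0082 -0.062   0.998 ]
 [-0.9306 -0.3656 -0.0151]]
```

Call:
move_arm(rows=[[[-300,-50,-100],0,85]])

```text
clock: 7.62
position: [0.0564, 0.0062, 0.8371]
ee_rot: [-0.575, 0.606, -0.372, -0.405]
contact_force: [-0.9, -3.1, -0.2]
width: 0.085
```

Call:
move_arm(rows=[[[-300,-50,-100],0,85]])

```text
clock: 7.7
position: [0.0548, -0.0045, 0.841]
ee_rot: [-0.579, 0.609, -0.366, -0.4]
contact_force: [-3.9, 1.5, 9.9]
width: 0.0851
```

Call:
move_arm(rows=[[[-300,50,-50],0,85]])

```text
clock: 7.78
position: [0.0408, -0.0102, 0.8419]
ee_rot: [-0.58, 0.615, -0.356, -0.398]
contact_force: [0.4, -0.9, -0.3]
width: 0.0849
```

```bash
python3 st.py
```

```text
7.7833 q [ 0.7943 -0.2374  0.2211 -0.7626  2.7086 -1.6214] p [ 0.0408 -0.0102  0.8419] w 0.08487259463222092 F [ 0.4043 -0.8857 -0.3015]
[[ 0.4298 -0.8996 -0.0774]
 [ 0.0239 -0.0743  0.9969]
 [-0.9026 -0.4303 -0.0105]]
```

Call:
move_arm(rows=[[[-150,200,0],0,85]])

```text
clock: 7.87
position: [0.0181, -0.0133, 0.8426]
ee_rot: [-0.584, 0.623, -0.344, -0.391]
contact_force: [1.6, -1.8, 0.0]
width: 0.0855
```

Call:
move_arm(rows=[[[-200,200,0],0,85]])

```text
clock: 7.95
position: [-0.0057, -0.0181, 0.8428]
ee_rot: [-0.589, 0.63, -0.333, -0.381]
contact_force: [0.2, -1.1, 0.4]
width: 0.0848
```

Call:
move_arm(rows=[[[-300,100,0],0,85]])

```text
clock: 8.03
position: [-0.0245, -0.0213, 0.8425]
ee_rot: [-0.594, 0.635, -0.326, -0.372]
contact_force: [0.1, -0.5, 0.6]
width: 0.0854
```

Call:
move_arm(rows=[[[-300,50,0],0,85]])

```text
clock: 8.12
position: [-0.0397, -0.0226, 0.8419]
ee_rot: [-0.599, 0.638, -0.32, -0.363]
contact_force: [-0.3, -0.2, -0.5]
width: 0.0852
```

```bash
python3 st.py
```

```text
8.1167 q [ 0.438  -0.3645  0.2204 -0.5008  2.7109 -1.7353] p [-0.0397 -0.0226  0.8419] w 0.08520487956260075 F [-0.3184 -0.1875 -0.535 ]
[[ 0.5314 -0.8432 -0.0809]
 [ 0.0275 -0.0783  0.9966]
 [-0.8467 -0.5318 -0.0184]]
```

```bash
cat > to.py <<'E'
import sys
from h import *
from scipy.spatial.transform import Rotation as Ro
np.set_printoptions(precision=1,suppress=True)
s=manip.get_state(); R=Ro.from_quat(s['ee_rot'],scalar_first=True).as_matrix()
# args: gx gy gz [back mm] : grasp point wanted (pads ~3mm back), withdrawn 'back' along tool x
def main(a):
    g=np.array([float(x) for x in a[:3]]); back=float(a[3]) if len(a)>3 else 0
    t=g+R[:,0]*(.022-back/1000)
    d=R.T@(t-s['position'])*1000
    print('clk',round(s['clock'],2),'TCP target',(t*1000),'shift',d,'dist',np.linalg.norm(d)); print('R',R.round(3).tolist(),'F',s['contact_force'],'w',round(s['width']*1000,1))
main(sys.argv[1:])
E
python3 to.py 0.5334 -0.264 0.086 90;python3 to.py 0.5334 -0.264 0.086
```

```text
clk 8.12 TCP target [ 497.3 -265.9  143.6] shift [ 869.9  -62.3 -273. ] dist 913.8633437774727
R [[0.531, -0.843, -0.081], [0.028, -0.078, 0.997], [-0.847, -0.532, -0.018]] F [-0.3 -0.2 -0.5] w 85.2
clk 8.12 TCP target [ 545.1 -263.4   67.4] shift [ 959.9  -62.3 -273. ] dist 999.9144884214104
R [[0.531, -0.843, -0.081], [0.028, -0.078, 0.997], [-0.847, -0.532, -0.018]] F [-0.3 -0.2 -0.5] w 85.2
```

Call:
move_arm(rows=[[[300,-20,-91],0,85],[[300,-20,-91],0,85],[[300,-20,-91],0,85],[[300,-20,-91],0,85],[[300,-20,-91],0,85],[[300,-20,-91],0,85],[[300,-20,-91],0,85],[[300,-20,-91],0,85]])

```text
clock: 8.78
position: [0.1137, -0.0943, 0.6373]
ee_rot: [-0.599, 0.637, -0.321, -0.364]
contact_force: [-0.5, -0.3, 0.2]
width: 0.0848
```

```bash
python3 st.py; python3 to.py 0.5334 -0.264 0.086 90
```

```text
8.7833 q [ 1.4826 -0.6746  1.2584 -0.7804  2.3016 -0.78  ] p [ 0.1137 -0.0943  0.6373] w 0.08482726107653525 F [-0.4655 -0.3467  0.2424]
[[ 0.5284 -0.8454 -0.0784]
 [ 0.0272 -0.0755  0.9968]
 [-0.8486 -0.5288 -0.0169]]
clk 8.78 TCP target [ 497.5 -265.8  143.7] shift [ 617.   -50.4 -192.7] dist 648.3463334744815
R [[0.528, -0.845, -0.078], [0.027, -0.075, 0.997], [-0.849, -0.529, -0.017]] F [-0.5 -0.3  0.2] w 84.8
```

Call:
move_arm(rows=[[[0,-10,40],0,85],[[0,-15,80],0,85],[[0,-20,120],0,85],[[0,-30,160],0,85],[[0,-40,200],0,85],[[0,-50,240],0,85],[[0,-60,280],0,85],[[0,-70,310],0,85]])

```text
clock: 9.45
position: [0.1485, 0.2212, 0.6689]
ee_rot: [-0.599, 0.637, -0.321, -0.365]
contact_force: [0.1, -0.1, 1.0]
width: 0.0851
```

```bash
python3 st.py; python3 to.py 0.5334 -0.264 0.086 90
```

```text
9.45 q [ 1.4478 -0.2456  1.1006 -0.6386  2.0804 -0.5851] p [0.1485 0.2212 0.6689] w 0.08506261222353001 F [ 0.1014 -0.0585  0.9753]
[[ 0.5276 -0.8458 -0.0793]
 [ 0.0273 -0.0764  0.9967]
 [-0.849  -0.5281 -0.0172]]
clk 9.45 TCP target [ 497.5 -265.9  143.7] shift [ 616.7   19.4 -504.1] dist 796.7590080508601
R [[0.528, -0.846, -0.079], [0.027, -0.076, 0.997], [-0.849, -0.528, -0.017]] F [ 0.1 -0.1  1. ] w 85.1
```

Call:
move_arm(rows=[[[380,-91,-288],0,85],[[380,-91,-288],0,85],[[380,-91,-288],0,85],[[380,-91,-288],0,85],[[380,-91,-288],0,85],[[380,-91,-288],0,85],[[380,-91,-288],0,85],[[380,-91,-288],0,85]])

```text
clock: 10.12
position: [0.2808, 0.1034, 0.5481]
ee_rot: [-0.597, 0.636, -0.322, -0.366]
contact_force: [-0.9, 0.7, -0.5]
width: 0.085
```

```bash
python3 st.py; python3 to.py 0.5334 -0.264 0.086 90
```

```text
10.1167 q [ 0.2396 -0.4691  1.5119 -0.0979  1.5545 -1.4433] p [0.2808 0.1034 0.5481] w 0.08504223779200007 F [-0.8869  0.6894 -0.5095]
[[ 0.5239 -0.8479 -0.0812]
 [ 0.0274 -0.0785  0.9965]
 [-0.8514 -0.5243 -0.0179]]
clk 10.12 TCP target [ 497.8 -265.9  143.9] shift [ 447.7   57.  -378.3] dist 588.8998826258958
R [[0.524, -0.848, -0.081], [0.027, -0.079, 0.997], [-0.851, -0.524, -0.018]] F [-0.9  0.7 -0.5] w 85.0
```

Call:
move_arm(rows=[[[448,57,-378],0,85],[[448,57,-378],0,85],[[448,57,-378],0,85],[[448,57,-378],0,85],[[448,57,-378],0,85],[[448,57,-378],0,85],[[448,57,-378],0,85],[[448,57,-378],0,85]])

```text
clock: 10.78
position: [0.383, -0.072, 0.3549]
ee_rot: [-0.598, 0.636, -0.324, -0.364]
contact_force: [1.4, 0.1, 0.2]
width: 0.0849
```

```bash
python3 to.py 0.5334 -0.264 0.086 90
```

```text
clk 10.78 TCP target [ 497.7 -265.6  143.8] shift [ 235.2   28.2 -197.7] dist 308.4902152084081
R [[0.525, -0.847, -0.076], [0.024, -0.075, 0.997], [-0.851, -0.526, -0.019]] F [1.4 0.1 0.2] w 84.9
```

Call:
move_arm(rows=[[[235,28,-198],0,85],[[235,28,-198],0,85],[[235,28,-198],0,85],[[235,28,-198],0,85],[[235,28,-198],0,85],[[235,28,-198],0,85],[[235,28,-198],0,85],[[235,28,-198],0,85]])

```text
clock: 11.45
position: [0.5213, -0.2312, 0.18]
ee_rot: [-0.593, 0.625, -0.352, -0.366]
contact_force: [-0.5, 0.3, 1.1]
width: 0.085
```

```bash
python3 st.py; python3 to.py 0.5334 -0.264 0.086 0; python3 -c "
from h import *
save('wrist','w1.png')"
```

```text
11.45 q [-0.754   0.1179  1.9768  0.5124  0.7281 -2.7041] p [ 0.5213 -0.2312  0.18  ] w 0.08499836802674555 F [-0.4974  0.2881  1.118 ]
[[ 0.483  -0.8747 -0.0399]
 [-0.0061 -0.0489  0.9988]
 [-0.8756 -0.4822 -0.0289]]
clk 11.45 TCP target [ 544.  -264.1   66.7] shift [110.4  36.4 -30.5] dist 120.1401304301165
R [[0.483, -0.875, -0.04], [-0.006, -0.049, 0.999], [-0.876, -0.482, -0.029]] F [-0.5  0.3  1.1] w 85.0
```

View pics/w1.png

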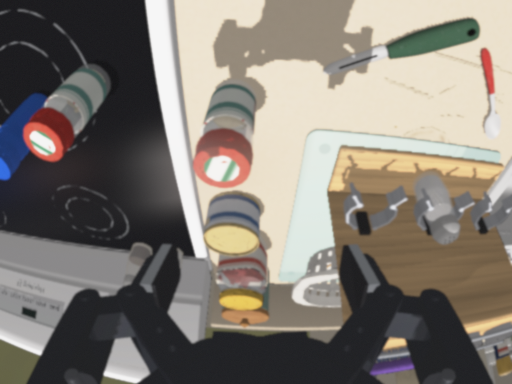

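Call:
move_arm(rows=[[[0,36,-30],0.12,85],[[0,36,-30],0.25,85],[[0,36,-30],0.37,85],[[0,36,-30],0.5,85],[[0,36,-30],0.62,85],[[0,36,-30],0.75,85],[[0,36,-30],0.87,85],[[0,36,-30],1.0,85]])

```text
clock: 12.17
position: [0.4911, -0.2653, 0.1628]
ee_rot: [0.82, -0.263, 0.486, 0.151]
contact_force: [-0.2, 0.2, -0.7]
width: 0.085
```

Call:
move_arm(rows=[[[0,0,0],0.12,85],[[0,0,0],0.25,85],[[0,0,0],0.37,85],[[0,0,0],0.5,85],[[0,0,0],0.62,85],[[0,0,0],0.75,85],[[0,0,0],0.87,85],[[0,0,0],1.0,85]])

```text
clock: 12.83
position: [0.4903, -0.2657, 0.1634]
ee_rot: [0.846, 0.162, 0.498, -0.101]
contact_force: [0.1, -0.2, -0.7]
width: 0.085
```

```bash
python3 st.py; python3 to.py 0.5334 -0.264 0.086 0
```

```text
12.8333 q [-0.8661  0.1306  2.0116  0.5709  0.7342 -0.8594] p [ 0.4903 -0.2657  0.1634] w 0.08495119070261609 F [ 0.0679 -0.1721 -0.7039]
[[ 0.4828  0.3313  0.8106]
 [-0.0089  0.9275 -0.3738]
 [-0.8757  0.1733  0.4507]]
clk 12.83 TCP target [ 544.  -264.2   66.7] shift [110.6   2.5  -0.5] dist 110.59593438457371
R [[0.483, 0.331, 0.811], [-0.009, 0.927, -0.374], [-0.876, 0.173, 0.451]] F [ 0.1 -0.2 -0.7] w 85.0
```

Call:
move_arm(rows=[[[0,2,0],0.12,85],[[0,2,0],0.25,85],[[0,2,0],0.37,85],[[0,2,0],0.5,85],[[0,2,0],0.62,85],[[0,2,0],0.75,85],[[0,2,0],0.87,85],[[0,2,0],1.0,85]])

```text
clock: 13.5
position: [0.4901, -0.2642, 0.1643]
ee_rot: [0.665, 0.547, 0.389, -0.327]
contact_force: [0.4, -0.9, 0.8]
width: 0.0849
```

Call:
move_arm(rows=[[[15,0,0],0.1,85],[[30,0,0],0.2,85],[[30,0,0],0.2,85]])

```text
clock: 13.75
position: [0.5035, -0.264, 0.1365]
ee_rot: [0.605, 0.612, 0.355, -0.365]
contact_force: [0.2, 0.2, -0.2]
width: 0.085
```

```bash
python3 st.py; python3 to.py 0.5334 -0.264 0.086 0; python3 -c "
from h import *
save('wrist','w2.png')"
```

```text
13.75 q [-0.8385  0.1793  2.033   0.6085  0.6649  0.3142] p [ 0.5035 -0.264   0.1365] w 0.08502942264510938 F [ 0.2369  0.1679 -0.1714]
[[ 0.4813  0.8764 -0.0174]
 [-0.0078 -0.0156 -0.9998]
 [-0.8765  0.4813 -0.0007]]
clk 13.75 TCP target [ 544.  -264.2   66.7] shift [80.7  1.9 -0.5] dist 80.68868873141581
R [[0.481, 0.876, -0.017], [-0.008, -0.016, -1.0], [-0.877, 0.481, -0.001]] F [ 0.2  0.2 -0.2] w 85.0
```

View pics/w2.png

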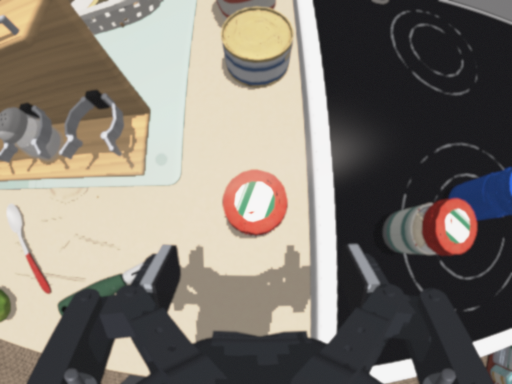

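Call:
move_arm(rows=[[[20,0,0],0,85],[[40,0,0],0,85],[[60,0,0],0,85],[[75,0,0],0,85],[[84,0,0],0,85],[[84,0,0],0,85],[[84,0,0],0,85]])

```text
clock: 14.38
position: [0.544, -0.265, 0.0642]
ee_rot: [0.607, 0.61, 0.355, -0.364]
contact_force: [0.0, -0.0, -0.2]
width: 0.085
```

Call:
move_arm(rows=[[[0,0,0],0,38],[[0,0,0],0,38],[[0,0,0],0,38],[[0,0,0],0,38],[[0,0,0],0,38],[[0,0,0],0,38],[[0,0,0],0,38],[[0,0,0],0,38]], force=60)

```text
clock: 15.05
position: [0.5444, -0.2653, 0.065]
ee_rot: [0.607, 0.61, 0.355, -0.364]
contact_force: [-2.2, -0.1, 5.7]
width: 0.0435
```

```bash
python3 st.py; python3 -c "
from h import *
a=save('side','x.png');b=save('scene','y.png')
cv2.imwrite('pics/g1.png',np.hstack([cv2.resize(a[130:290,190:350],None,fx=2.5,fy=2.5),cv2.resize(b[130:290,170:330],None,fx=2.5,fy=2.5)])[:,:,::-1])"
```

```text
15.05 q [-0.7726  0.3283  2.0611  0.7703  0.4951  0.1701] p [ 0.5444 -0.2653  0.065 ] w 0.04346022703603229 F [-2.2077 -0.1142  5.6927]
[[ 0.4832  0.8754 -0.0134]
 [-0.0089 -0.0104 -0.9999]
 [-0.8755  0.4832  0.0028]]
```

View pics/g1.png

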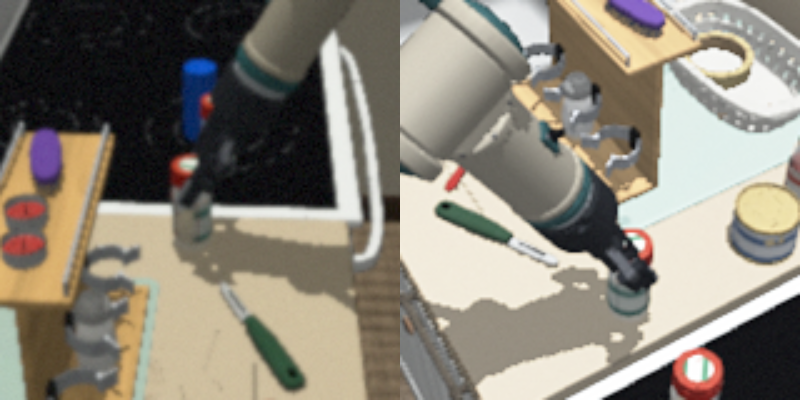

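Call:
move_arm(rows=[[[-18,10,0],0,38],[[-35,19,0],0,38],[[-35,19,-30],0,38],[[-35,19,-60],0,38],[[-35,19,-90],0,38],[[-35,19,-120],0,38],[[-35,19,-150],0,38],[[-35,19,-150],0,38]])

```text
clock: 15.82
position: [0.5432, -0.1089, 0.1028]
ee_rot: [0.606, 0.61, 0.359, -0.363]
contact_force: [-0.9, 1.0, -1.4]
width: 0.0435
```

```bash
cat > tj.py <<'E'
import sys
from h import *
from scipy.spatial.transform import Rotation as Ro
np.set_printoptions(precision=1,suppress=True)
s=manip.get_state(); R=Ro.from_quat(s['ee_rot'],scalar_first=True).as_matrix()
t=np.array([float(x) for x in sys.argv[1:4]]); d=R.T@(t-s['position'])*1000
print('clk',round(s['clock'],2),'p',s['position']*1000,'shift',d,'F',s['contact_force'],'w',round(s['width']*1000,1),'xt',R[:,0].round(3),'zt',R[:,2].round(3),'q',s['qpos'].round(2))
E
python3 tj.py .546 -.116 .0915; python3 -c "
from h import *
a=save('side','x.png');b=save('scene','y.png')
cv2.imwrite('pics/g2.png',np.hstack([cv2.resize(a[130:290,190:350],None,fx=2.5,fy=2.5),cv2.resize(b[130:290,170:330],None,fx=2.5,fy=2.5)])[:,:,::-1])"
```

```text
clk 15.82 p [ 543.2 -108.9  102.8] shift [11.2 -2.9  7.1] F [-0.9  1.  -1.4] w 43.5 xt [ 0.5 -0.  -0.9] zt [-0. -1. -0.] q [-0.5  0.2  2.1  0.6  0.4  0.6]
```

View pics/g2.png

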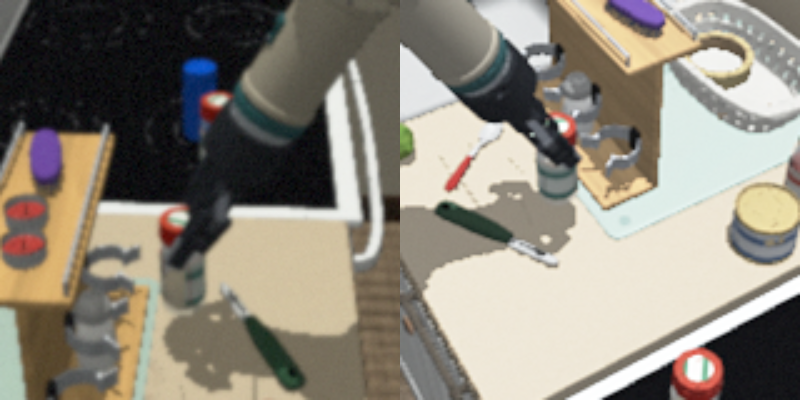

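Call:
move_arm(rows=[[[9,-2,7],0,38],[[9,-2,7],0,38],[[19,15,7],0,38],[[28,33,7],0,38],[[28,33,7],0,38]], force=90)

```text
clock: 16.33
position: [0.5903, -0.1228, 0.0957]
ee_rot: [0.608, 0.61, 0.355, -0.364]
contact_force: [0.1, 1.2, -0.3]
width: 0.0426
```

```bash
python3 tj.py .6235 -.116 .0936; python3 -c "
from h import *
a=save('side','x.png');b=save('scene','y.png')
cv2.imwrite('pics/g3.png',np.hstack([cv2.resize(a[170:270,180:280],None,fx=4,fy=4),cv2.resize(b[130:230,200:300],None,fx=4,fy=4)])[:,:,::-1])"
```

```text
clk 16.33 p [ 590.3 -122.8   95.7] shift [17.8 28.  -7.2] F [ 0.1  1.2 -0.3] w 42.6 xt [ 0.5 -0.  -0.9] zt [-0. -1.  0.] q [-0.4  0.2  2.1  0.5  0.4  0.7]
```

View pics/g3.png

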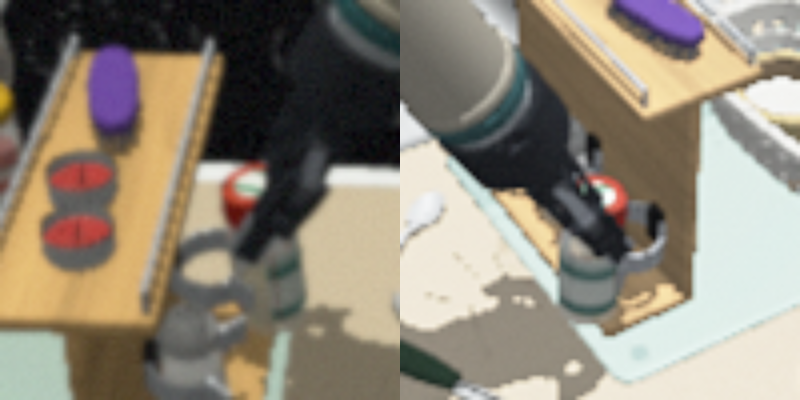

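Call:
move_arm(rows=[[[0,-2,-7],0,38],[[0,-2,-7],0,38],[[0,-2,-7],0,38]], force=110)

```text
clock: 16.68
position: [0.5852, -0.1144, 0.094]
ee_rot: [0.607, 0.61, 0.356, -0.364]
contact_force: [-0.0, -0.2, 0.2]
width: 0.0426
```

```bash
python3 tj.py .6235 -.116 .0936
```

```text
clk 16.68 p [ 585.2 -114.4   94. ] shift [18.8 33.4  1.2] F [-0.  -0.2  0.2] w 42.6 xt [ 0.5 -0.  -0.9] zt [-0. -1.  0.] q [-0.4  0.2  2.1  0.5  0.4  0.7]
```

Call:
move_arm(rows=[[[5,9,0],0,38],[[10,18,1],0,38],[[13,23,1],0,38],[[13,23,1],0,38]])

```text
clock: 17.02
position: [0.6126, -0.1158, 0.0941]
ee_rot: [0.607, 0.61, 0.356, -0.364]
contact_force: [1.9, 1.9, -0.7]
width: 0.0427
```

```bash
python3 tj.py .6235 -.116 .0936; python3 -c "
from h import *
a=save('side','x.png');b=save('scene','y.png')
cv2.imwrite('pics/g4.png',np.hstack([cv2.resize(a[170:270,180:280],None,fx=4,fy=4),cv2.resize(b[130:230,200:300],None,fx=4,fy=4)])[:,:,::-1])"
```

```text
clk 17.02 p [ 612.6 -115.8   94.1] shift [5.7 9.3 0.1] F [ 1.9  1.9 -0.7] w 42.7 xt [ 0.5 -0.  -0.9] zt [-0. -1.  0.] q [-0.4  0.3  2.   0.5  0.4  0.8]
```

View pics/g4.png

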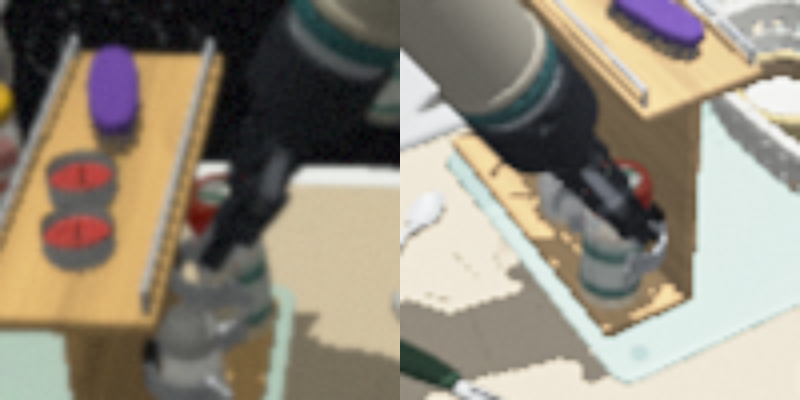

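Call:
move_arm(rows=[[[3,5,0],0,38],[[6,10,0],0,38],[[6,10,0],0,38],[[7,9,0],0,38],[[9,8,0],0,38],[[10,8,0],0,38]])

```text
clock: 17.62
position: [0.6231, -0.1157, 0.0931]
ee_rot: [0.609, 0.61, 0.355, -0.362]
contact_force: [-35.3, -0.2, 43.8]
width: 0.0429
```

```bash
python3 tj.py .6235 -.116 .0936; python3 -c "
from h import *
a=save('side','x.png');b=save('scene','y.png')
cv2.imwrite('pics/g5.png',np.hstack([cv2.resize(a[170:270,180:280],None,fx=4,fy=4),cv2.resize(b[130:230,200:300],None,fx=4,fy=4)])[:,:,::-1])"
```

```text
clk 17.62 p [ 623.1 -115.7   93.1] shift [-0.2  0.6  0.3] F [-35.3  -0.2  43.8] w 42.9 xt [ 0.5 -0.  -0.9] zt [-0. -1.  0.] q [-0.4  0.3  2.   0.5  0.4  0.8]
```

View pics/g5.png

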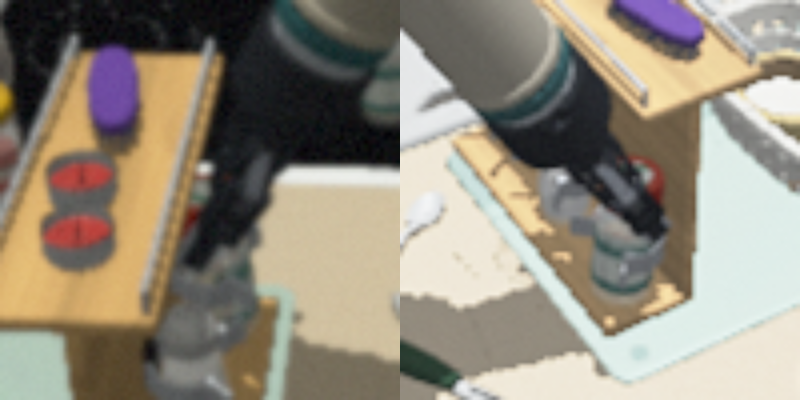

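Call:
move_arm(rows=[[[-1,-1,0],0,42],[[-1,-1,0],0,65],[[-1,-1,0],0,65],[[-1,-1,0],0,65],[[-1,-1,0],0,65],[[-1,-1,0],0,65]], force=20)

```text
clock: 18.22
position: [0.6218, -0.1157, 0.0929]
ee_rot: [0.608, 0.61, 0.355, -0.363]
contact_force: [0.0, 0.5, 0.7]
width: 0.065
```

```bash
python3 tj.py .6235 -.116 .0936; python3 -c "
from h import *
a=save('side','x.png');b=save('scene','y.png')
cv2.imwrite('pics/g6.png',np.hstack([cv2.resize(a[170:270,180:280],None,fx=4,fy=4),cv2.resize(b[130:230,200:300],None,fx=4,fy=4)])[:,:,::-1])"
```

```text
clk 18.22 p [ 621.8 -115.7   92.9] shift [0.2 1.8 0.2] F [0.  0.5 0.7] w 65.0 xt [ 0.5 -0.  -0.9] zt [-0. -1.  0.] q [-0.4  0.3  2.   0.5  0.4  0.8]
```

View pics/g6.png

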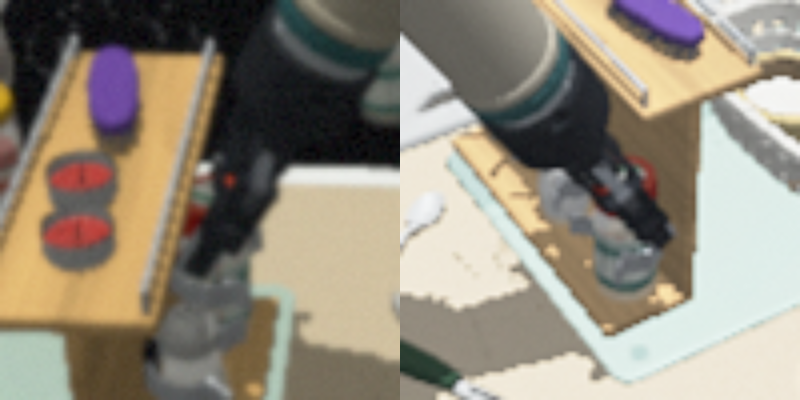

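Call:
move_arm(rows=[[[-7,-9,0],0,65],[[-17,-26,0],0,65],[[-30,-44,0],0,65],[[-45,-61,0],0,65],[[-75,-61,0],0,75],[[-105,-61,20],0,85],[[-130,-61,50],0,85],[[-140,-61,80],0,85]])

```text
clock: 18.98
position: [0.4986, -0.1942, 0.1895]
ee_rot: [0.61, 0.609, 0.354, -0.361]
contact_force: [1.3, -1.6, 0.1]
width: 0.0853
```

```bash
python3 to.py .5095 -.419 .082 80; python3 to.py .5095 -.419 .082 0; python3 -c "
from h import *
a=save('side','x.png');b=save('scene','y.png')
cv2.imwrite('pics/g7.png',np.hstack([cv2.resize(a[170:270,180:280],None,fx=4,fy=4),cv2.resize(b[130:230,200:300],None,fx=4,fy=4)])[:,:,::-1])"
```

```text
clk 18.98 TCP target [ 481.2 -418.4  132.6] shift [ 43.3 -42.1 224. ] dist 231.9688732126907
R [[0.488, 0.873, -0.008], [-0.01, -0.004, -1.0], [-0.873, 0.488, 0.006]] F [ 1.3 -1.6  0.1] w 85.3
clk 18.98 TCP target [ 520.2 -419.2   62.8] shift [123.3 -42.1 224. ] dist 259.11818457854497
R [[0.488, 0.873, -0.008], [-0.01, -0.004, -1.0], [-0.873, 0.488, 0.006]] F [ 1.3 -1.6  0.1] w 85.3
```

View pics/g7.png

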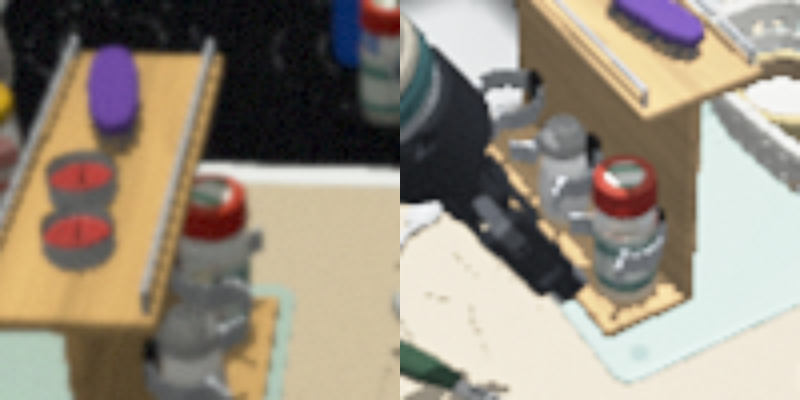

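Call:
move_arm(rows=[[[15,-15,40],0,70],[[43,-42,80],0,70],[[43,-42,120],0,70],[[43,-42,160],0,70],[[43,-42,195],0,70],[[43,-42,215],0,70],[[43,-42,224],0,70],[[43,-42,224],0,70]])

```text
clock: 19.75
position: [0.4808, -0.4258, 0.133]
ee_rot: [0.61, 0.611, 0.35, -0.364]
contact_force: [-0.5, 0.2, -1.0]
width: 0.0701
```

```bash
python3 st.py; python3 to.py .5095 -.419 .082 0; python3 -c "
from jar import *
print(capbox('scene',(.6105,-.1147,.0246)),capbox('side',(.6105,-.1147,.0246)))
save('wrist','w3.png');b=save('scene','y.png');a=save('side','x3.png')
def big(im,x,y): return cv2.resize(im[y:y+60,x:x+60],None,fx=6.6,fy=6.6,interpolation=cv2.INTER_CUBIC)
cv2.imwrite('pics/g8.png',np.hstack([big(b,235,160),big(a,205,205)])[:,:,::-1])"
```

```text
19.75 q [-1.0808  0.3166  1.8441  0.6248  0.8105  0.1062] p [ 0.4808 -0.4258  0.133 ] w 0.07013233950832547 F [-0.4798  0.2438 -0.9851]
[[ 0.4897  0.8717 -0.0185]
 [-0.0173 -0.0115 -0.9998]
 [-0.8717  0.4899  0.0095]]
clk 19.75 TCP target [ 520.3 -419.4   62.8] shift [80.4 -0.1 -7.8] dist 80.76493820211293
R [[0.49, 0.872, -0.018], [-0.017, -0.011, -1.0], [-0.872, 0.49, 0.01]] F [-0.5  0.2 -1. ] w 70.1
[248.1158 168.2268 264.2627 184.6564] [222.7526 213.7723 241.0435 231.189 ]
```

View pics/w3.png

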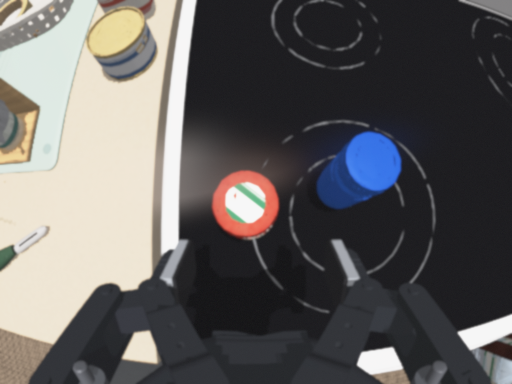

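View pics/g8.png

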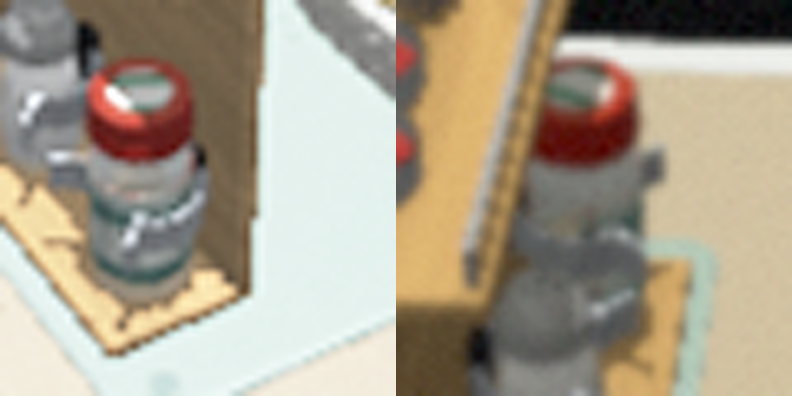

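Call:
move_arm(rows=[[[10,0,-8],0,70],[[30,0,-8],0,70],[[50,0,-8],0,70],[[68,0,-8],0,70],[[80,0,-8],0,70],[[80,0,-8],0,70],[[80,0,-8],0,70]])

```text
clock: 20.48
position: [0.5202, -0.4121, 0.0629]
ee_rot: [0.609, 0.611, 0.353, -0.362]
contact_force: [-0.3, 0.0, 0.1]
width: 0.0701
```

```bash
python3 to.py .5095 -.419 .082 0; python3 -c "
from h import *
save('wrist','w4.png')"
```

```text
clk 20.48 TCP target [ 520.2 -419.2   62.8] shift [0.2 0.  7.1] dist 7.121244938942438
R [[0.488, 0.873, -0.013], [-0.011, -0.009, -1.0], [-0.873, 0.489, 0.005]] F [-0.3  0.   0.1] w 70.1
```

View pics/w4.png

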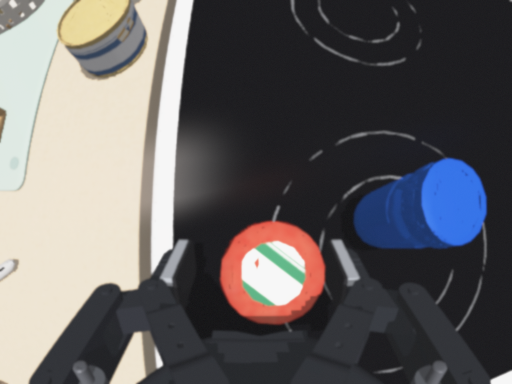

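Call:
move_arm(rows=[[[0,0,7],0,70],[[0,0,7],0,70],[[0,0,7],0,70]])

```text
clock: 20.78
position: [0.5202, -0.4213, 0.065]
ee_rot: [0.61, 0.61, 0.351, -0.363]
contact_force: [0.4, -0.5, 0.1]
width: 0.0701
```

Call:
move_arm(rows=[[[0,0,0],0,38],[[0,0,0],0,38],[[0,0,0],0,38],[[0,0,0],0,38],[[0,0,0],0,38],[[0,0,0],0,38],[[0,0,0],0,38],[[0,0,0],0,38]], force=110)

```text
clock: 21.45
position: [0.5203, -0.4211, 0.0659]
ee_rot: [0.611, 0.61, 0.351, -0.363]
contact_force: [-1.8, 1.6, 5.0]
width: 0.0427
```

```bash
python3 st.py; python3 tj.py .515 -.419 .12
```

```text
21.45 q [-1.0129  0.4271  1.8763  0.7208  0.6681  0.0313] p [ 0.5203 -0.4211  0.0659] w 0.04271423271184627 F [-1.7561  1.6373  5.038 ]
[[ 0.491   0.871  -0.0142]
 [-0.0145 -0.0081 -0.9999]
 [-0.871   0.4911  0.0087]]
clk 21.45 p [ 520.3 -421.1   65.9] shift [-49.8  22.   -1.6] F [-1.8  1.6  5. ] w 42.7 xt [ 0.5 -0.  -0.9] zt [-0. -1.  0.] q [-1.   0.4  1.9  0.7  0.7  0. ]
```

Call:
move_arm(rows=[[[-25,11,0],0,38],[[-50,22,0],0,38],[[-50,22,-40],0,38],[[-50,22,-80],0,38],[[-50,22,-120],0,38],[[-50,22,-160],0,38],[[-50,22,-200],0,38],[[-50,22,-240],0,38]])

```text
clock: 22.12
position: [0.5173, -0.1787, 0.1178]
ee_rot: [0.61, 0.611, 0.351, -0.363]
contact_force: [0.9, -0.3, -1.4]
width: 0.0425
```

```bash
python3 tj.py .53 .0653 .12
```

```text
clk 22.12 p [ 517.3 -178.7  117.8] shift [   0.8    9.9 -244.2] F [ 0.9 -0.3 -1.4] w 42.5 xt [ 0.5 -0.  -0.9] zt [-0. -1.  0.] q [-0.7  0.2  2.1  0.6  0.5  0.4]
```

Call:
move_arm(rows=[[[0,0,-40],0,38],[[0,2,-80],0,38],[[0,4,-120],0,38],[[0,6,-160],0,38],[[0,8,-200],0,38],[[0,10,-230],0,38],[[0,10,-240],0,38],[[0,10,-240],0,38]])

```text
clock: 22.78
position: [0.5289, 0.0652, 0.1206]
ee_rot: [0.611, 0.61, 0.353, -0.361]
contact_force: [-0.5, -0.5, -2.1]
width: 0.0425
```

```bash
python3 st.py; python3 tj.py .54 .0653 .0945
```

```text
22.7833 q [-0.0003  0.1184  2.1749 -0.0335  0.3364  1.6068] p [0.5289 0.0652 0.1206] w 0.04252864131613214 F [-0.5305 -0.5314 -2.087 ]
[[ 0.49    0.8717 -0.0096]
 [-0.0112 -0.0047 -0.9999]
 [-0.8716  0.4901  0.0075]]
clk 22.78 p [528.9  65.2 120.6] shift [28.2 -3.2 -0.4] F [-0.5 -0.5 -2.1] w 42.5 xt [ 0.5 -0.  -0.9] zt [-0. -1.  0.] q [-0.   0.1  2.2 -0.   0.3  1.6]
```

Call:
move_arm(rows=[[[14,-2,0],0,38],[[28,-3,0],0,38],[[28,-3,0],0,38],[[28,-3,0],0,38]])

```text
clock: 23.12
position: [0.5391, 0.0645, 0.0937]
ee_rot: [0.61, 0.609, 0.354, -0.362]
contact_force: [0.2, -0.1, -0.5]
width: 0.0427
```

```bash
python3 tj.py .612 .0653 .0945; python3 -c "
from h import *
a=save('side','x.png');b=save('scene','y.png')
cv2.imwrite('pics/k1.png',np.hstack([cv2.resize(a[210:330,190:310],None,fx=3.3,fy=3.3),cv2.resize(b[110:230,170:290],None,fx=3.3,fy=3.3)])[:,:,::-1])"
```

```text
clk 23.12 p [539.1  64.5  93.7] shift [34.8 64.  -1.5] F [ 0.2 -0.1 -0.5] w 42.7 xt [ 0.5 -0.  -0.9] zt [-0. -1.  0.] q [-0.   0.2  2.2 -0.   0.3  1.6]
```

View pics/k1.png

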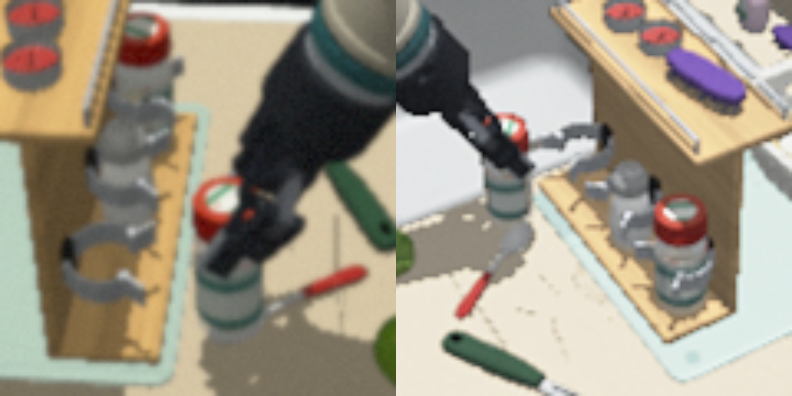

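Call:
move_arm(rows=[[[9,17,-1],0,38],[[17,34,-1],0,38],[[22,43,-1],0,38],[[27,51,-1],0,38],[[32,59,-1],0,38],[[35,64,-1],0,38],[[35,64,-1],0,38]])

```text
clock: 23.8
position: [0.6153, 0.0645, 0.0967]
ee_rot: [0.611, 0.611, 0.351, -0.36]
contact_force: [2.2, 1.8, -0.1]
width: 0.0426
```

```bash
python3 tj.py .623 .0653 .0905; python3 -c "
from h import *
a=save('side','x.png');b=save('scene','y.png')
cv2.imwrite('pics/k2.png',np.hstack([cv2.resize(a[210:330,190:310],None,fx=3.3,fy=3.3),cv2.resize(b[110:230,170:290],None,fx=3.3,fy=3.3)])[:,:,::-1])"
```

```text
clk 23.8 p [615.3  64.5  96.7] shift [ 9.2  3.6 -1. ] F [ 2.2  1.8 -0.1] w 42.6 xt [ 0.5 -0.  -0.9] zt [-0. -1.  0.] q [-0.   0.3  2.  -0.   0.3  1.6]
```

View pics/k2.png

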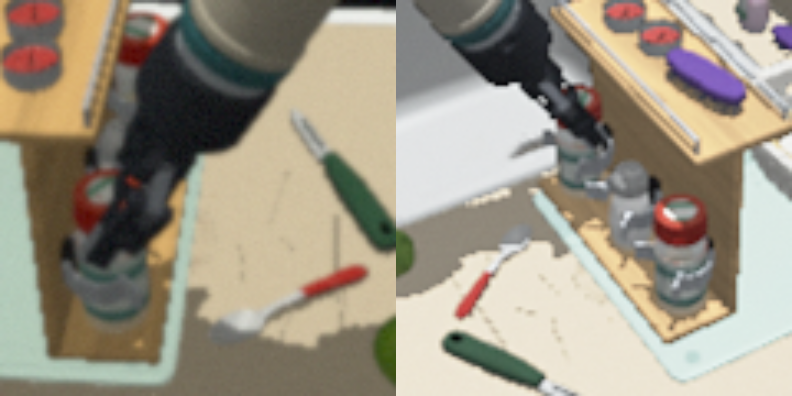

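Call:
move_arm(rows=[[[2,3,-1],0,38],[[4,6,-1],0,38],[[4,6,-1],0,38],[[6,5,-1],0,38],[[8,4,-1],0,38],[[8,4,-1],0,38]])

```text
clock: 24.4
position: [0.6198, 0.0657, 0.0935]
ee_rot: [0.612, 0.61, 0.352, -0.361]
contact_force: [-15.4, -0.6, 19.2]
width: 0.0426
```

```bash
python3 tj.py .623 .0653 .0905
```

```text
clk 24.4 p [619.8  65.7  93.5] shift [4.1 1.3 0.3] F [-15.4  -0.6  19.2] w 42.6 xt [ 0.5 -0.  -0.9] zt [-0. -1.  0.] q [ 0.   0.3  2.  -0.   0.3  1.6]
```

Call:
move_arm(rows=[[[1,1,0],0,38],[[0,0,0],0,42],[[0,0,0],0,65],[[0,0,0],0,65],[[0,0,0],0,65],[[0,0,0],0,65],[[0,0,0],0,65]], force=20)

```text
clock: 24.98
position: [0.6201, 0.0657, 0.0934]
ee_rot: [0.612, 0.61, 0.352, -0.361]
contact_force: [-0.0, 0.4, -0.1]
width: 0.0649
```

Call:
move_arm(rows=[[[-7,-9,0],0,65],[[-17,-26,0],0,65],[[-30,-44,0],0,65],[[-45,-61,0],0,65],[[-75,-75,0],0,65],[[-105,-90,0],0,75],[[-140,-100,0],0,85],[[-170,-110,0],0,85]])

```text
clock: 25.65
position: [0.4377, 0.0682, 0.1874]
ee_rot: [0.611, 0.61, 0.352, -0.361]
contact_force: [0.3, -0.3, 0.2]
width: 0.0849
```

Call:
move_arm(rows=[[[-20,-20,20],0,85],[[-40,-40,50],0,85],[[-40,-60,80],0,85],[[-40,-60,80],0,85],[[-40,-60,80],0,85]])

```text
clock: 26.07
position: [0.3624, -0.013, 0.1926]
ee_rot: [0.61, 0.611, 0.35, -0.363]
contact_force: [-0.9, 0.6, -0.1]
width: 0.085
```

```bash
python3 st.py; python3 -c "
from jar import *
for p in ((.6105,-.1147,.0246),(.6106,.0653,.0246)): print(capbox('scene',p),capbox('side',p))
b=save('scene','y9.png');a=save('side','x9.png')
def big(im,x,y): return cv2.resize(im[y:y+100,x:x+100],None,fx=4,fy=4,interpolation=cv2.INTER_CUBIC)
cv2.imwrite('pics/k3.png',np.hstack([big(b,190,120),big(a,180,210)])[:,:,::-1])"
```

```text
26.0667 q [-0.4283 -0.306   2.2977  0.302   0.6929  0.9685] p [ 0.3624 -0.013   0.1926] w 0.08500903633320113 F [-0.8836  0.6118 -0.1021]
[[ 0.491   0.871  -0.0166]
 [-0.0153 -0.0104 -0.9998]
 [-0.871   0.4912  0.0082]]
[248.1158 168.2268 264.2627 184.6564] [222.7526 213.7723 241.0435 231.189 ]
[218.129  135.3023 233.0416 149.6953] [209.5984 262.2323 231.3671 284.3969]
```

View pics/k3.png

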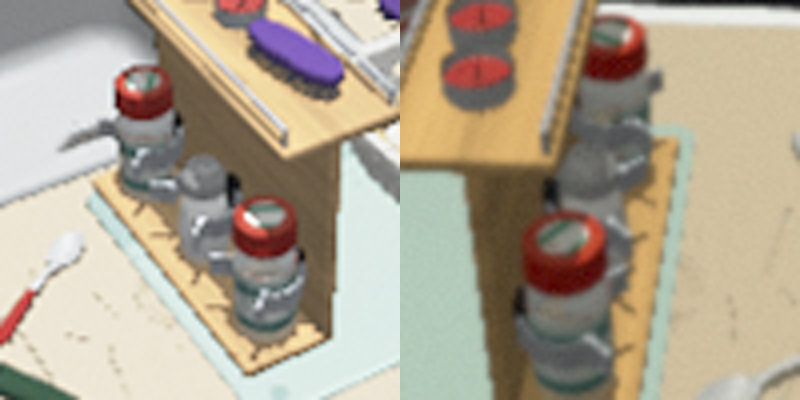

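View pics/y9.png

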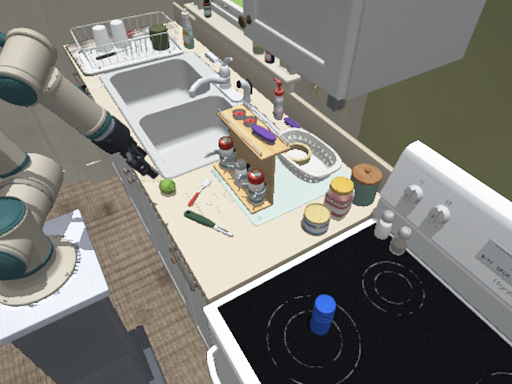

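```bash
python3 - <<'E'
from jar import *
print(fit(np.array((218.2,135.7,232.8,149.5)),np.array((210,262.5,231.5,283.4)),[.61,.065,.02]))
for t in ['lime','peeler']:
    r=finder.look_for(t,'scene'); print(t,r[0]['centre'] if r else None)
print(manip.get_state()['clock'],manip.get_state()['contact_force']); print(manip.sign_off())
E
```

```text
(array([0.6101, 0.0645, 0.0249]), array([-0.113 , -0.2988,  0.2117,  0.3069, -0.1007, -0.619 ,  0.1511,
        0.6222]))
lime [165.1, 186.0]
peeler None
26.2667 [ 1.049  -0.3221  0.1872]
the job is handed in; nothing more can be done
None
```

Both red-capped jars are in the rack and let go: the jar from the worktop is in the right clip, the one from the range top in the left. I handed the job in at about 26 s of the 56 s; the hand-in gives no verdict.

- **Tilting the hand:** The moves allowed no direct tilt, and a hand straight above a jar would have struck the rack's top board. I pulled repeatedly past the arm's reach, which leaned the hand back about 30 degrees. Then I gripped each jar by the cap and pushed it in from the front. I stopped once it pressed against both the back stop and the bottom board, with wrist forces up to 44 N per axis.
- **Left jar:** The final fit puts its underside about 1 mm from the seat point, and it looks upright.
- **Right jar:** Its cap outline in the scene picture matches the home position to within about 1 pixel (1–2 mm), and it looks upright. The side view, partly hidden by the roof, fits more loosely, with the cap's bottom edge off by about 1.7 pixels.
- **Lime and peeler:** The lime was found within 2 pixels of its start. The last automatic search missed the peeler, but by eye it lies where it was.
- **Joint limits:** While I was tilting the hand, joint 5 rested on its 2.71 rad limit and read up to 2.7112. Joint 6 reached -2.704 against its -2.70 limit once. I can't tell whether the judge counts either as passing the range.

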